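# Square up the row of portable drives with a ruler

## Robot

A 7-joint arm with a two-finger parallel gripper is mounted at the origin on the work surface. World frame = base frame: x ahead of the robot, y to its left, z up, the work surface at z = 0. Lengths are in mm, angles in rad, forces in N, time in s.
With the tool pointing down it reaches from about 425 to 950 mm from the base axis. Payload 16.7 kg.
Tool frame: the origin (TCP) lies on the centre line of the jaws, within the pads' length; the fingertips stand 11 mm ahead of it and the grasp point (between the pads) lies 8 mm behind it (tips_ahead is the distance from the TCP to the fingertips, in mm); z points along the fingers, y is the direction in which the jaws open and shut (so a half turn about z gives the same grasp; the last joint's range is limited). The gripper opens to 94 mm and grips with 3 to 60 N. Pads are 16 mm wide; open, the fingers measure 119 mm over their backs; the gripper's body (75 mm by 177 mm) begins 78 mm behind the grasp point.
Start: joints at [1.151, 0.426, 0.074, 1.606, -0.034, 1.111, -0.067], TCP at [180.534, -650.371, 216.467] pointing down, gripper open.
Joint ranges: [-2.85, 2.85], [-0.5, 2.14], [-1.23, 1.37], [0.21, 2.46], [-1.02, 4.16], [0.16, 2.05], [-2.73, 2.73]. Speed limits (rad/s): [1.89, 1.89, 2.39, 2.39, 3.01, 3.01, 3.01].

## Interface

Orientations are given as [roll, pitch, yaw] about the fixed x, y, z axes, in that order (R = Rz(yaw) Ry(pitch) Rx(roll)).
In Python, from cell import get_state, get_image, finish_job, tips_ahead gives the robot as it stands.
- The arm moves only by the tool apply_moves, never from a script. Its arguments are lists of equal length, an entry for each row: "dp": the shift along the tool's x, y, z in cm, a list of three; "dr": the turn, a rotation vector about the tool's x, y, z in rad, a list of three; "claw": the opening, from -1 (shut) to 1 (fully open). In form: {"dp": [[tx, ty, tz], ...], "dr": [[ax, ay, az], ...], "claw": [claw, ...]}. A call has exactly 5 rows; each row shifts and turns the commanded pose from where the row before left it, along the tool's axes as they then stand; what a row does not reach is not made up. A row lasts 1/12 s, in which the tool goes at most 41.7 mm and 7.16 degrees, less where a joint would pass 70% of its speed; a pose out of reach is approached as far as the arm can. A call with a gripper value outside its range is refused whole. The fingers move at their own pace and stop on an object; the grip force is fixed at half the most. Time passes only in rows, so rows that do not move let the fingers close, or fill a call up. It gives the time, the measured TCP pose, the force and the opening at its end, in the units of the state.
- get_state(): the state, without advancing time (a new reading comes with each control period).
- get_image(name): name is "side" or "top"; returns a dict with "image" (400x640x3 uint8, red, green, blue), "z_map" (400x640 float32, mm along the optical axis (not along the pixel's ray), 0 where there is no reading), "fovy" (degrees; the focal length in pixels is half the picture's height over the tangent of half this angle, whatever the lens; pixels are square), "cx", "cy" (the principal point, pixels), "R" (3x3) and "t" (3): a world point X has camera coordinates R X + t. Camera axes: x right, y down, z forward; pixel columns grow to the right and rows downward; lengths in mm; the calibration is good to about 2 mm. A picture is of the moment at which its call begins.
- finish_job(): hands the job in, once; it reports no verdict.
The state is a dict: "t": time; "joint_positions": joint angles; "qvel": joint speeds; "effort": joint torques, N m; "eef_pos": TCP position; "tcp_rot": TCP orientation; "force": force on the tool from outside, world axes, zero at the start; "moment": the same for the moment, N m; "grip_width": finger opening in mm.
Only numpy, scipy, OpenCV 4.12 (cv2) and the standard library are available. Lean on these libraries where they do the work, as an engineer would, in place of code of your own. Each camera call takes 0.05 s, during which the arm holds its last target.

## Task

The portable drives stand ragged in their rack. Take the ruler from the desk pad and push the row gently back with its straight edge until the longest drive bears lightly on the back rail and all the front ends stand in one straight line parallel to the rail; touch the drives only with the ruler and do not press them hard against the rail. Then lay the ruler flat back on the pad, setting it down before you let go, and leave everything else where it is.

Things in the scene. Friction and masses are not known exactly. Their poses are not given: they have to be found in the camera images.
- rack: low wooden rack fixed to the desk, open at the front; the drives stand in it in a row, on the desk itself. x points to its back, y along the row. Its back rail (219 mm long, 48 mm high, along y) is clamped by two brass knobs at an unrecorded depth: front face at x = -14 to 0 mm; it does not give. Side cheeks at y = +-116 mm, 12 mm thick, 48 mm high, reach to x = -90 mm. Origin on the desk, mid-row.
- ruler: aluminium safety ruler lying flat on the desk pad, working edge away from the robot: plate 300 mm long (y), 80 mm wide (x), 4 mm thick, 280 g, with a red grip bar on top. Origin under the plate's centre, z up. The bar is 14 mm wide (x), 160 mm long (y), its top 34 mm above the ruler's underside.
- ruler_grip (a point): centre of the ruler's red grip bar, 19 mm above the ruler's underside and 60 mm behind the working edge (at x = -20 mm of the ruler)
- ruler_edge (a point): middle of the ruler's straight, graduated working edge, mid-thickness (at x = +40 mm of the ruler, 2 mm above its underside); the edge runs along the ruler's y
- pad: green desk pad fixed to the desk, 300 mm (x) by 380 mm (y), 3 mm thick; origin under its centre, on the desk
- drive_orange: portable drive standing on its long edge in the rack: orange bumper, silver side plates; 24 mm thick (y), 66 mm high, 0.1 to 0.35 kg, slides at 0.5 to 3.5 N. Length (x) unrecorded: the five differ, 90 to 125 mm, the longest at least 5 mm over the next. Origin at the foot of the front end face (port end, facing out of the rack), mid-thickness; x points to the rail.
- drive_blue: portable drive standing on its long edge in the rack: blue bumper, grey side plates; 23 mm thick (y), 66 mm high, 0.1 to 0.35 kg, slides at 0.5 to 3.5 N. Length (x) unrecorded: the five differ, 90 to 125 mm, the longest at least 5 mm over the next. Origin at the foot of the front end face (port end, facing out of the rack), mid-thickness; x points to the rail.
- drive_green: portable drive standing on its long edge in the rack: green bumper, black side plates; 22 mm thick (y), 66 mm high, 0.1 to 0.35 kg, slides at 0.5 to 3.5 N. Length (x) unrecorded: the five differ, 90 to 125 mm, the longest at least 5 mm over the next. Origin at the foot of the front end face (port end, facing out of the rack), mid-thickness; x points to the rail.
- drive_black: portable drive standing on its long edge in the rack: black bumper, steel side plates; 24 mm thick (y), 66 mm high, 0.1 to 0.35 kg, slides at 0.5 to 3.5 N. Length (x) unrecorded: the five differ, 90 to 125 mm, the longest at least 5 mm over the next. Origin at the foot of the front end face (port end, facing out of the rack), mid-thickness; x points to the rail.
- drive_white: portable drive standing on its long edge in the rack: white bumper, grey side plates; 21 mm thick (y), 66 mm high, 0.1 to 0.35 kg, slides at 0.5 to 3.5 N. Length (x) unrecorded: the five differ, 90 to 125 mm, the longest at least 5 mm over the next. Origin at the foot of the front end face (port end, facing out of the rack), mid-thickness; x points to the rail.
- eraser: white block eraser in a blue sleeve, 22 x 50 x 12 mm, lying on the desk pad near its far edge; origin under its centre
- pen: blue capped pen, 132 mm long (along its y) and 11 mm thick, lying on the desk pad along its near edge; origin under its centre
- mug: blue mug, 80 mm across, 92 mm high, left of the rack; origin under its centre
- mouse: black computer mouse, 104 x 60 x 33 mm, left of the rack; origin under its centre
- pencil_cup: dark steel cup with pencils, 76 mm across, 190 mm high overall, at the far side of the desk; origin under its centre
- carton: green cardboard product box, 85 x 160 x 55 mm, at the far right; origin under its centre
- stapler: red stapler, 145 x 34 x 52 mm, at the far left; origin under its centre
Mind the look-alikes: they are no part of the job. Of the things shaped like the drive_orange, the orange one is meant. What is shaped like the drive_black but yellow is not meant.

How it is judged (in metres and radians):
On the way, in this order (a step that is already met when the one before it is completed fails the run):
1. the longest drive is pushed home, pressing lightly on the back rail, with all front ends in one line parallel to the rail (((x of drive_orange in the frame of rack between -0.137 and -0.131 m and x of drive_blue in the frame of rack between -0.137 and -0.131 m and x of drive_green in the frame of rack between -0.137 and -0.131 m and x of drive_black in the frame of rack between -0.137 and -0.131 m and x of drive_white in the frame of rack between -0.137 and -0.131 m) or (x of drive_orange in the frame of rack between -0.136 and -0.13 m and x of drive_blue in the frame of rack between -0.136 and -0.13 m and x of drive_green in the frame of rack between -0.136 and -0.13 m and x of drive_black in the frame of rack between -0.136 and -0.13 m and x of drive_white in the frame of rack between -0.136 and -0.13 m) or (x of drive_orange in the frame of rack between -0.135 and -0.129 m and x of drive_blue in the frame of rack between -0.135 and -0.129 m and x of drive_green in the frame of rack between -0.135 and -0.129 m and x of drive_black in the frame of rack between -0.135 and -0.129 m and x of drive_white in the frame of rack between -0.135 and -0.129 m) or (x of drive_orange in the frame of rack between -0.134 and -0.128 m and x of drive_blue in the frame of rack between -0.134 and -0.128 m and x of drive_green in the frame of rack between -0.134 and -0.128 m and x of drive_black in the frame of rack between -0.134 and -0.128 m and x of drive_white in the frame of rack between -0.134 and -0.128 m) or (x of drive_orange in the frame of rack between -0.133 and -0.127 m and x of drive_blue in the frame of rack between -0.133 and -0.127 m and x of drive_green in the frame of rack between -0.133 and -0.127 m and x of drive_black in the frame of rack between -0.133 and -0.127 m and x of drive_white in the frame of rack between -0.133 and -0.127 m) or (x of drive_orange in the frame of rack between -0.132 and -0.126 m and x of drive_blue in the frame of rack between -0.132 and -0.126 m and x of drive_green in the frame of rack between -0.132 and -0.126 m and x of drive_black in the frame of rack between -0.132 and -0.126 m and x of drive_white in the frame of rack between -0.132 and -0.126 m) or (x of drive_orange in the frame of rack between -0.131 and -0.125 m and x of drive_blue in the frame of rack between -0.131 and -0.125 m and x of drive_green in the frame of rack between -0.131 and -0.125 m and x of drive_black in the frame of rack between -0.131 and -0.125 m and x of drive_white in the frame of rack between -0.131 and -0.125 m) or (x of drive_orange in the frame of rack between -0.13 and -0.124 m and x of drive_blue in the frame of rack between -0.13 and -0.124 m and x of drive_green in the frame of rack between -0.13 and -0.124 m and x of drive_black in the frame of rack between -0.13 and -0.124 m and x of drive_white in the frame of rack between -0.13 and -0.124 m) or (x of drive_orange in the frame of rack between -0.129 and -0.123 m and x of drive_blue in the frame of rack between -0.129 and -0.123 m and x of drive_green in the frame of rack between -0.129 and -0.123 m and x of drive_black in the frame of rack between -0.129 and -0.123 m and x of drive_white in the frame of rack between -0.129 and -0.123 m) or (x of drive_orange in the frame of rack between -0.128 and -0.122 m and x of drive_blue in the frame of rack between -0.128 and -0.122 m and x of drive_green in the frame of rack between -0.128 and -0.122 m and x of drive_black in the frame of rack between -0.128 and -0.122 m and x of drive_white in the frame of rack between -0.128 and -0.122 m) or (x of drive_orange in the frame of rack between -0.127 and -0.121 m and x of drive_blue in the frame of rack between -0.127 and -0.121 m and x of drive_green in the frame of rack between -0.127 and -0.121 m and x of drive_black in the frame of rack between -0.127 and -0.121 m and x of drive_white in the frame of rack between -0.127 and -0.121 m) or (x of drive_orange in the frame of rack between -0.126 and -0.12 m and x of drive_blue in the frame of rack between -0.126 and -0.12 m and x of drive_green in the frame of rack between -0.126 and -0.12 m and x of drive_black in the frame of rack between -0.126 and -0.12 m and x of drive_white in the frame of rack between -0.126 and -0.12 m) or (x of drive_orange in the frame of rack between -0.125 and -0.119 m and x of drive_blue in the frame of rack between -0.125 and -0.119 m and x of drive_green in the frame of rack between -0.125 and -0.119 m and x of drive_black in the frame of rack between -0.125 and -0.119 m and x of drive_white in the frame of rack between -0.125 and -0.119 m) or (x of drive_orange in the frame of rack between -0.124 and -0.118 m and x of drive_blue in the frame of rack between -0.124 and -0.118 m and x of drive_green in the frame of rack between -0.124 and -0.118 m and x of drive_black in the frame of rack between -0.124 and -0.118 m and x of drive_white in the frame of rack between -0.124 and -0.118 m) or (x of drive_orange in the frame of rack between -0.123 and -0.117 m and x of drive_blue in the frame of rack between -0.123 and -0.117 m and x of drive_green in the frame of rack between -0.123 and -0.117 m and x of drive_black in the frame of rack between -0.123 and -0.117 m and x of drive_white in the frame of rack between -0.123 and -0.117 m) or (x of drive_orange in the frame of rack between -0.122 and -0.116 m and x of drive_blue in the frame of rack between -0.122 and -0.116 m and x of drive_green in the frame of rack between -0.122 and -0.116 m and x of drive_black in the frame of rack between -0.122 and -0.116 m and x of drive_white in the frame of rack between -0.122 and -0.116 m) or (x of drive_orange in the frame of rack between -0.121 and -0.115 m and x of drive_blue in the frame of rack between -0.121 and -0.115 m and x of drive_green in the frame of rack between -0.121 and -0.115 m and x of drive_black in the frame of rack between -0.121 and -0.115 m and x of drive_white in the frame of rack between -0.121 and -0.115 m) or (x of drive_orange in the frame of rack between -0.12 and -0.114 m and x of drive_blue in the frame of rack between -0.12 and -0.114 m and x of drive_green in the frame of rack between -0.12 and -0.114 m and x of drive_black in the frame of rack between -0.12 and -0.114 m and x of drive_white in the frame of rack between -0.12 and -0.114 m) or (x of drive_orange in the frame of rack between -0.119 and -0.113 m and x of drive_blue in the frame of rack between -0.119 and -0.113 m and x of drive_green in the frame of rack between -0.119 and -0.113 m and x of drive_black in the frame of rack between -0.119 and -0.113 m and x of drive_white in the frame of rack between -0.119 and -0.113 m)) and angle between the x axis of each of drive_orange, drive_blue, drive_green, drive_black, drive_white and the x axis of rack, either way round below 0.08 rad and angle between each of drive_orange, drive_blue, drive_green, drive_black, drive_white's own z axis and vertical below 0.06 rad and contact force between any of drive_orange, drive_blue, drive_green, drive_black, drive_white and rack above 2 N), for 0.1 s.
2. the ruler lies on the desk pad while still held (x of ruler in the frame of pad between -0.12 and 0.12 m and y of ruler in the frame of pad between -0.16 and 0.16 m and z of ruler in the frame of pad below 0.009 m and angle between ruler's own z axis and vertical below 0.06 rad and contact force between the fingers and ruler above 1 N), for 0.05 s.
At the end, for the whole second after the job is handed in: All five front ends in one line parallel to the back rail (within a band 5 mm deep), drives upright and square to the rail within 0.08 rad, where the longest met the rail; ruler flat on the pad, its centre 30 mm or more inside the pad's edges in x and y, let go; all at rest (((x of drive_orange in the frame of rack between -0.137 and -0.131 m and x of drive_blue in the frame of rack between -0.137 and -0.131 m and x of drive_green in the frame of rack between -0.137 and -0.131 m and x of drive_black in the frame of rack between -0.137 and -0.131 m and x of drive_white in the frame of rack between -0.137 and -0.131 m) or (x of drive_orange in the frame of rack between -0.136 and -0.13 m and x of drive_blue in the frame of rack between -0.136 and -0.13 m and x of drive_green in the frame of rack between -0.136 and -0.13 m and x of drive_black in the frame of rack between -0.136 and -0.13 m and x of drive_white in the frame of rack between -0.136 and -0.13 m) or (x of drive_orange in the frame of rack between -0.135 and -0.129 m and x of drive_blue in the frame of rack between -0.135 and -0.129 m and x of drive_green in the frame of rack between -0.135 and -0.129 m and x of drive_black in the frame of rack between -0.135 and -0.129 m and x of drive_white in the frame of rack between -0.135 and -0.129 m) or (x of drive_orange in the frame of rack between -0.134 and -0.128 m and x of drive_blue in the frame of rack between -0.134 and -0.128 m and x of drive_green in the frame of rack between -0.134 and -0.128 m and x of drive_black in the frame of rack between -0.134 and -0.128 m and x of drive_white in the frame of rack between -0.134 and -0.128 m) or (x of drive_orange in the frame of rack between -0.133 and -0.127 m and x of drive_blue in the frame of rack between -0.133 and -0.127 m and x of drive_green in the frame of rack between -0.133 and -0.127 m and x of drive_black in the frame of rack between -0.133 and -0.127 m and x of drive_white in the frame of rack between -0.133 and -0.127 m) or (x of drive_orange in the frame of rack between -0.132 and -0.126 m and x of drive_blue in the frame of rack between -0.132 and -0.126 m and x of drive_green in the frame of rack between -0.132 and -0.126 m and x of drive_black in the frame of rack between -0.132 and -0.126 m and x of drive_white in the frame of rack between -0.132 and -0.126 m) or (x of drive_orange in the frame of rack between -0.131 and -0.125 m and x of drive_blue in the frame of rack between -0.131 and -0.125 m and x of drive_green in the frame of rack between -0.131 and -0.125 m and x of drive_black in the frame of rack between -0.131 and -0.125 m and x of drive_white in the frame of rack between -0.131 and -0.125 m) or (x of drive_orange in the frame of rack between -0.13 and -0.124 m and x of drive_blue in the frame of rack between -0.13 and -0.124 m and x of drive_green in the frame of rack between -0.13 and -0.124 m and x of drive_black in the frame of rack between -0.13 and -0.124 m and x of drive_white in the frame of rack between -0.13 and -0.124 m) or (x of drive_orange in the frame of rack between -0.129 and -0.123 m and x of drive_blue in the frame of rack between -0.129 and -0.123 m and x of drive_green in the frame of rack between -0.129 and -0.123 m and x of drive_black in the frame of rack between -0.129 and -0.123 m and x of drive_white in the frame of rack between -0.129 and -0.123 m) or (x of drive_orange in the frame of rack between -0.128 and -0.122 m and x of drive_blue in the frame of rack between -0.128 and -0.122 m and x of drive_green in the frame of rack between -0.128 and -0.122 m and x of drive_black in the frame of rack between -0.128 and -0.122 m and x of drive_white in the frame of rack between -0.128 and -0.122 m) or (x of drive_orange in the frame of rack between -0.127 and -0.121 m and x of drive_blue in the frame of rack between -0.127 and -0.121 m and x of drive_green in the frame of rack between -0.127 and -0.121 m and x of drive_black in the frame of rack between -0.127 and -0.121 m and x of drive_white in the frame of rack between -0.127 and -0.121 m) or (x of drive_orange in the frame of rack between -0.126 and -0.12 m and x of drive_blue in the frame of rack between -0.126 and -0.12 m and x of drive_green in the frame of rack between -0.126 and -0.12 m and x of drive_black in the frame of rack between -0.126 and -0.12 m and x of drive_white in the frame of rack between -0.126 and -0.12 m) or (x of drive_orange in the frame of rack between -0.125 and -0.119 m and x of drive_blue in the frame of rack between -0.125 and -0.119 m and x of drive_green in the frame of rack between -0.125 and -0.119 m and x of drive_black in the frame of rack between -0.125 and -0.119 m and x of drive_white in the frame of rack between -0.125 and -0.119 m) or (x of drive_orange in the frame of rack between -0.124 and -0.118 m and x of drive_blue in the frame of rack between -0.124 and -0.118 m and x of drive_green in the frame of rack between -0.124 and -0.118 m and x of drive_black in the frame of rack between -0.124 and -0.118 m and x of drive_white in the frame of rack between -0.124 and -0.118 m) or (x of drive_orange in the frame of rack between -0.123 and -0.117 m and x of drive_blue in the frame of rack between -0.123 and -0.117 m and x of drive_green in the frame of rack between -0.123 and -0.117 m and x of drive_black in the frame of rack between -0.123 and -0.117 m and x of drive_white in the frame of rack between -0.123 and -0.117 m) or (x of drive_orange in the frame of rack between -0.122 and -0.116 m and x of drive_blue in the frame of rack between -0.122 and -0.116 m and x of drive_green in the frame of rack between -0.122 and -0.116 m and x of drive_black in the frame of rack between -0.122 and -0.116 m and x of drive_white in the frame of rack between -0.122 and -0.116 m) or (x of drive_orange in the frame of rack between -0.121 and -0.115 m and x of drive_blue in the frame of rack between -0.121 and -0.115 m and x of drive_green in the frame of rack between -0.121 and -0.115 m and x of drive_black in the frame of rack between -0.121 and -0.115 m and x of drive_white in the frame of rack between -0.121 and -0.115 m) or (x of drive_orange in the frame of rack between -0.12 and -0.114 m and x of drive_blue in the frame of rack between -0.12 and -0.114 m and x of drive_green in the frame of rack between -0.12 and -0.114 m and x of drive_black in the frame of rack between -0.12 and -0.114 m and x of drive_white in the frame of rack between -0.12 and -0.114 m) or (x of drive_orange in the frame of rack between -0.119 and -0.113 m and x of drive_blue in the frame of rack between -0.119 and -0.113 m and x of drive_green in the frame of rack between -0.119 and -0.113 m and x of drive_black in the frame of rack between -0.119 and -0.113 m and x of drive_white in the frame of rack between -0.119 and -0.113 m)) and angle between the x axis of each of drive_orange, drive_blue, drive_green, drive_black, drive_white and the x axis of rack, either way round below 0.08 rad and angle between each of drive_orange, drive_blue, drive_green, drive_black, drive_white's own z axis and vertical below 0.06 rad and x of ruler in the frame of pad between -0.12 and 0.12 m and y of ruler in the frame of pad between -0.16 and 0.16 m and z of ruler in the frame of pad below 0.006 m and angle between ruler's own z axis and vertical below 0.04 rad and linear speed of each of ruler, drive_orange, drive_blue, drive_green, drive_black, drive_white below 0.02 m/s); the robot touches nothing.
It fails at once if a drive is pressed against the rack with more than 20 N (contact force between any of drive_orange, drive_blue, drive_green, drive_black, drive_white and rack above 20 N).
It fails at once if the robot itself touches a drive (contact force between any of the fingers, the arm and drive_orange above 0.5 N or contact force between any of the fingers, the arm and drive_blue above 0.5 N or contact force between any of the fingers, the arm and drive_green above 0.5 N or contact force between any of the fingers, the arm and drive_black above 0.5 N or contact force between any of the fingers, the arm and drive_white above 0.5 N).
It fails at once if a drive is tipped by more than 0.3 rad (angle between any of drive_orange, drive_blue, drive_green, drive_black, drive_white's own z axis and vertical above 0.3 rad).
It fails at once if another thing on the desk is moved by more than 15 mm (distance of any of eraser, pen, mug, mouse, pencil_cup, carton, stapler from where it was at the start of the episode above 0.015 m).
It also fails if it takes over 72 s, if anything falls off the work surface, if the arm or the gripper's body presses on something with over 40 N, if the wrist force passes 120 N, or if a joint passes its speed limit or range.

## Working session

There is one attempt and no reset: what is moved stays moved. The work goes in short steps, Python scripts to look and compute and a tool call to move; the robot and the scene stay as the last step left them, time stands still between calls to the robot, and variables do not carry over. Pictures are saved under pics/ and viewed, and the job is handed in when it is done.

Besides the shell and the picture viewer there is one more tool, called by a JSON object that holds its "name" and its "arguments", one argument or row to a line. apply_moves: Moves the arm, as the interface text tells. Its arguments: {"type":"object","properties":{"dp":{"type":"array","items":{"type":"array","items":{"type":"number"}}},"dr":{"type":"array","items":{"type":"array","items":{"type":"number"}}},"claw":{"type":"array","items":{"type":"number"}}},"required":["dp","dr","claw"]}

```bash
ls; mkdir -p pics
cat > h.py <<'E'
import numpy as np, cv2
from cell import get_state, get_image, finish_job, tips_ahead
def f(d): return 200/np.tan(np.radians(d['fovy'])/2)
def cloud(d):
    z=d['z_map'];F=f(d);v,u=np.mgrid[0:400,0:640]
    c=np.stack([(u-d['cx'])/F*z,(v-d['cy'])/F*z,z],-1)
    w=(c-d['t'])@d['R']
    w[z==0]=np.nan
    return w
def proj(d,X):
    c=np.asarray(X)@d['R'].T+d['t'];return np.stack([c[...,0]/c[...,2]*f(d)+d['cx'],c[...,1]/c[...,2]*f(d)+d['cy']],-1)
def save(n,im): cv2.imwrite('pics/'+n,im[...,::-1])
E
python3 - <<'E'
from h import *
print(get_state())
for n in ('side','top'):
    d=get_image(n); save(n+'0.png',d['image']); np.savez(n+'0.npz',**d)
    print(n,d['fovy'],d['cx'],d['cy'],d['R'],d['t'],-d['R'].T@d['t'])
E
```

```text
pics
{'t': 0.0, 'joint_positions': array([ 1.15049336,  0.42671461,  0.07384683,  1.60659722, -0.03413511,
        1.11083956, -0.067118  ]), 'qvel': array([-0.00023965, -0.00117755,  0.0001182 , -0.00039641, -0.00163726,
        0.00011523,  0.00069854]), 'effort': array([-1.39114054e-04, -9.35801482e+01,  3.66651401e+00, -4.54177737e+01,
       -4.89342073e-02,  2.02964799e-02,  1.52469056e-04]), 'eef_pos': array([ 180.43331478, -649.98593084,  215.79141246]), 'tcp_rot': array([-3.14029435e+00,  6.14649492e-05,  2.70741730e-01]), 'force': array([-0.02458482,  0.01490391, -0.44908846]), 'moment': array([0.001346  , 0.02355323, 0.01537933]), 'grip_width': 94.09270137021849}
side 52.382794529089885 324.6262022259939 198.198941020917 [[ 0.94206612 -0.33522799  0.0115597 ]
 [-0.24394045 -0.70836749 -0.66235078]
 [ 0.23022703  0.62115835 -0.74910468]] [-415.81490975  152.24753804  920.17733314] [ 217.01477187 -603.12141827  794.95711837]
top 52.352677670458675 323.10680398030763 198.2300602238008 [[-0.01268745 -0.9997939  -0.01584876]
 [-0.9888726   0.01489523 -0.14801729]
 [ 0.14822286  0.01379444 -0.98885777]] [  59.67611031  466.71626404 1310.2069413 ] [ 268.0774465    34.63839137 1365.63618977]
```

View pics/side0.png

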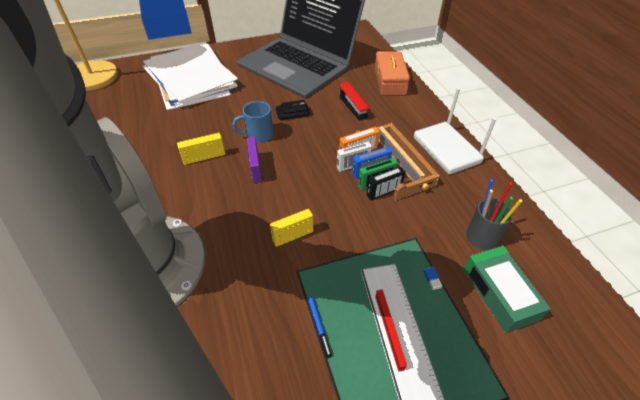

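View pics/top0.png

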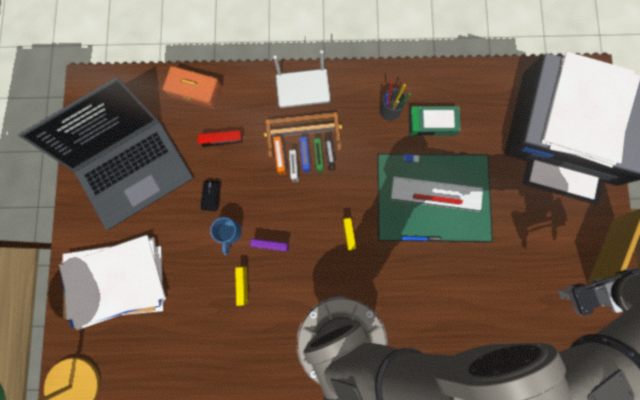

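The side view shows the row at (345–385, 135–185) and the ruler at (400,335) with its red bar at (390,330). In the top view the ruler is at (437,193), with its bar at (438,199).

- **Drives in the rack (top view):** orange (279,155), white (293,165), blue (305,153), green (318,153), black (331,152).
- **Look-alikes outside the rack:** yellow (349,233), yellow (240,285), purple (269,244).
- **Other red things that could be mistaken for the bar:** stapler (219,137).

I'll measure next.

Run:
```python
from h import *
for n,(a,b,c,e),s in (('top',(255,105,350,190),8),('top',(370,145,500,250),6),('side',(325,110,450,210),6)):
    d=dict(np.load(n+'0.npz')); im=d['image'][b:e,a:c]
    save(f'crop_{n}_{a}.png',cv2.resize(im,None,fx=s,fy=s,interpolation=cv2.INTER_CUBIC)[:600,:800])
for n in('top','side'):
    d=dict(np.load(n+'0.npz'));w=cloud(d);im=d['image'].astype(int)
    r,g,b=im[...,0],im[...,1],im[...,2]
    x,y,z=w[...,0],w[...,1],w[...,2]
    red=(r>120)&(g<60)&(b<60)&(y<-150)&(x>300)&(x<600)
    p=w[red]; 
    print(n,'desk z',np.nanmedian(z[(x>350)&(x<420)&(y>-50)&(y<50)]))
    print('red',red.sum(),np.nanmedian(p,0),np.nanpercentile(p[:,2],[5,50,95]))
    q=p[p[:,2]>28]
    rect=cv2.minAreaRect(q[:,:2].astype(np.float32));print(rect, np.median(q[:,2]))
    # silver plate
    sat=(im.max(-1)-im.min(-1))
    pl=(sat<35)&(r>110)&(z<20)&(x>300)&(x<650)&(y<-130)&(y>-520)
    q=w[pl];rect=cv2.minAreaRect(q[:,:2].astype(np.float32));print('plate',pl.sum(),rect,np.nanmedian(q[:,2]))
    gr=(g>r+15)&(g>b)&(z<20)&(x>250)&(x<700)&(y<-100)&(y>-620)
    q=w[gr];rect=cv2.minAreaRect(q[:,:2].astype(np.float32));print('pad',gr.sum(),rect,np.nanmedian(q[:,2]))
```

```text
top desk z 1.7449064675334067
red 107 [ 458.57120778 -334.40321978   37.99117491] [33.54800232 37.99117491 41.38825739]
((460.59625244140625, -323.93475341796875), (143.8007049560547, 9.420669555664062), 81.49809265136719) 37.991174905696425
plate 1740 ((516.6873779296875, -338.219482421875), (303.5057678222656, 157.30747985839844), 78.4961166381836) 7.801540740159383
pad 6936 ((507.9434814453125, -321.7457275390625), (373.34722900390625, 362.5986328125), 88.3720703125) 3.814588067195326
side desk z 11.38154054892576
red 606 [ 456.44936251 -344.37677223   34.87577573] [22.24933962 34.87577573 37.29524402]
((460.12066650390625, -328.4509582519531), (158.9259490966797, 13.337409019470215), 81.1983642578125) 35.158620318910515
plate 4504 ((491.1715087890625, -321.2685852050781), (267.943359375, 245.89993286132812), 40.19529724121094) 5.5333256179042944
pad 15773 ((513.9954223632812, -321.0423583984375), (372.5536804199219, 375.68951416015625), 88.51414489746094) 1.6512083147382708
```

View pics/crop_top_255.png

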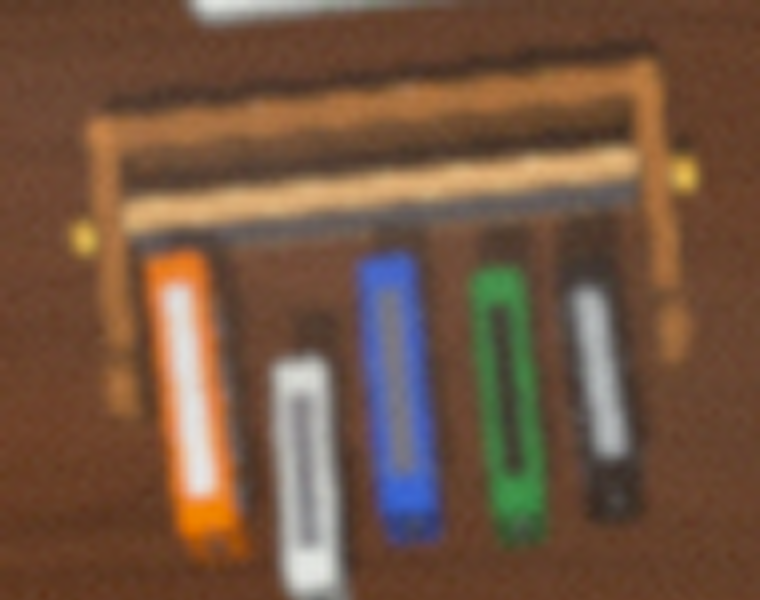

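View pics/crop_side_325.png

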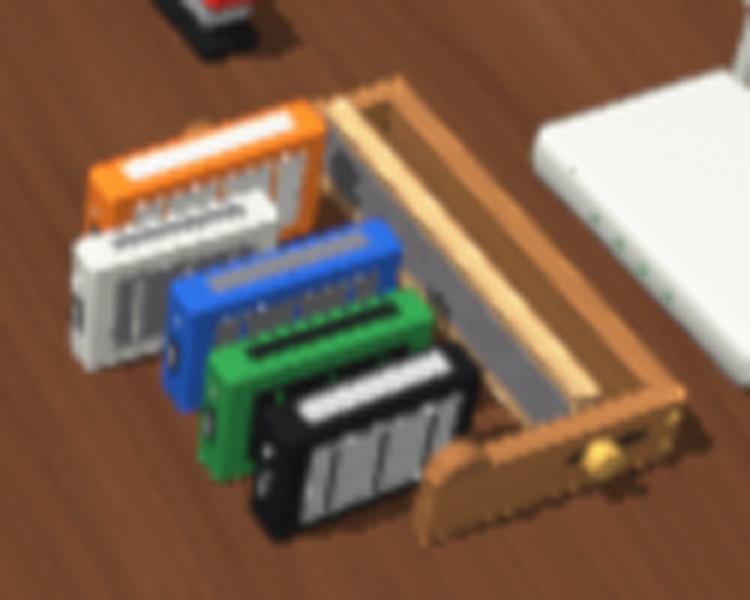

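View pics/crop_top_370.png

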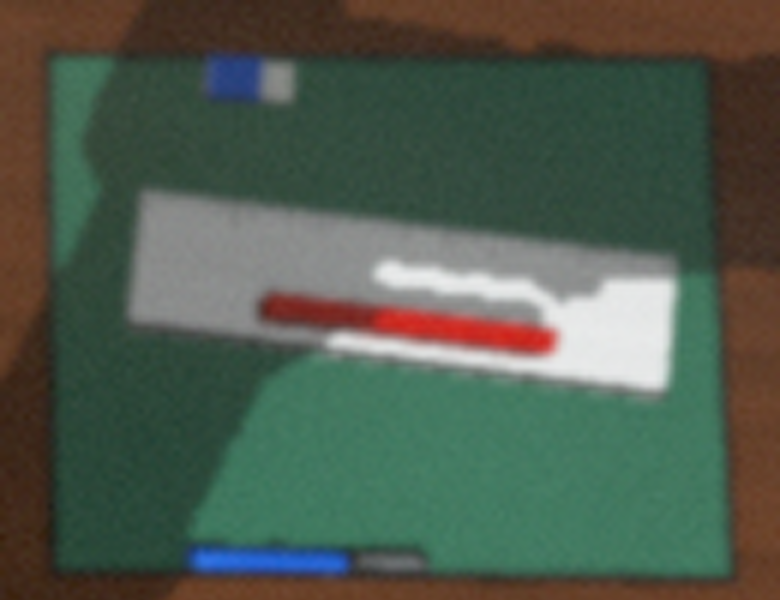

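```bash
cat >> h.py <<'E'
def onplane(d,uv,z):
    uv=np.asarray(uv,float);F=f(d)
    ray=np.stack([(uv[...,0]-d['cx'])/F,(uv[...,1]-d['cy'])/F,np.ones(uv.shape[:-1])],-1)@d['R']
    C=-d['R'].T@d['t'];return C+ray*((z-C[2])/ray[...,2])[...,None]
E
python3 - <<'E'
from h import *
for n in('top','side'):
    d=dict(np.load(n+'0.npz'));im=d['image'].astype(np.uint8)
    hsv=cv2.cvtColor(im,cv2.COLOR_RGB2HSV).astype(int);H,S,V=hsv[...,0],hsv[...,1],hsv[...,2]
    w=cloud(d);x,y,z=w[...,0],w[...,1],w[...,2]
    box=np.zeros(H.shape,bool)
    if n=='top': box[110:190,255:350]=1
    else: box[115:205,330:445]=1
    v,u=np.mgrid[0:400,0:640]
    ms={'rail':(H>9)&(H<22)&(V>190)&(S>70)&(S<170),'orange':(H<13)&(S>200)&(V>190),'white':(S<40)&(V>170),'blue':(H>105)&(H<125)&(S>130)&(V>120),'green':(H>50)&(H<75)&(S>120)&(V>70)}
    for k,m in ms.items():
        m=m&box; uv=np.stack([u[m],v[m]],-1)
        if len(uv)<8: print(n,k,len(uv));continue
        if k=='rail':
            P=onplane(d,uv,48)[:,:2]
        else:
            m2=m&(z>58); uv=np.stack([u[m2],v[m2]],-1); P=onplane(d,uv,66)[:,:2]
        c,(a,b),ang=cv2.minAreaRect(P.astype(np.float32))
        Q=P-P.mean(0);_,_,vt=np.linalg.svd(Q,full_matrices=False);t=np.arctan2(vt[0,1],vt[0,0])
        print(n,k,len(uv),np.round(P.mean(0),1),'rect',np.round([*c,a,b],1),round(ang,1),'pca',round(np.degrees(t)%180,2),'medz',np.nanmedian(z[m]).round(1))
E
```

```text
top rail 255 [678.9 147.5] rect [705.3 137.5 157.6 251.4] 33.7 pca 115.27 medz 50.8
top orange 0
top white 174 [591.2 144.2] rect [590.3 117.5 184.1 122.3] 86.7 pca 95.14 medz 67.3
top blue 92 [608.2 109.6] rect [614.2 112.2 109.3  20. ] 4.2 pca 3.36 medz 66.6
top green 36 [594.9  66.7] rect [610.5  66.2 101.3  16.8] 3.5 pca 4.78 medz 66.9
side rail 615 [703.1 108.6] rect [651.8  98.3 180.9 263.6] 5.4 pca 101.61 medz 41.4
side orange 21 [601.9 178.9] rect [606.4 178.9 113.7   9.6] 3.2 pca 6.11 medz 60.6
side white 290 [592.3 124.5] rect [590.1 111.6 186.8 125.1] 88.6 pca 99.55 medz 26.8
side blue 198 [610.7 102.8] rect [612.3 104.7 109.5  28.2] 4.7 pca 3.81 medz 60.8
side green 226 [605.   58.9] rect [608.5  60.1 104.5  26.4] 6.4 pca 5.25 medz 61.5
```

```bash
cat >> h.py <<'E'
def ortho(d,z,x0,x1,y0,y1,s):
    # rows: x descending, cols: y descending (left = +y)
    r,c=np.mgrid[0:int((x1-x0)*s),0:int((y1-y0)*s)]
    X=np.stack([x1-r/s,y1-c/s,np.full(r.shape,float(z))],-1)
    uv=proj(d,X).astype(np.float32)
    o=cv2.remap(d['image'],uv[...,0],uv[...,1],cv2.INTER_CUBIC)
    for k in range(int(np.ceil(x0/20)*20),int(x1),20):
        cv2.putText(o,str(k),(0,int((x1-k)*s)+4),0,.35,(255,255,0),1);cv2.line(o,(24,int((x1-k)*s)),(32,int((x1-k)*s)),(255,255,0),1)
    for k in range(int(np.ceil(y0/20)*20),int(y1),20):
        cv2.putText(o,str(k),(int((y1-k)*s)-10,10),0,.35,(255,255,0),1);cv2.line(o,(int((y1-k)*s),12),(int((y1-k)*s),18),(255,255,0),1)
    return o
E
python3 - <<'E'
from h import *
for n in('top','side'):
    d=dict(np.load(n+'0.npz'))
    for z in (48,66): save(f'o_{n}_{z}.png',ortho(d,z,520,750,-25,260,2.6))
E
```

```text
(no output)
```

View pics/o_top_66.png

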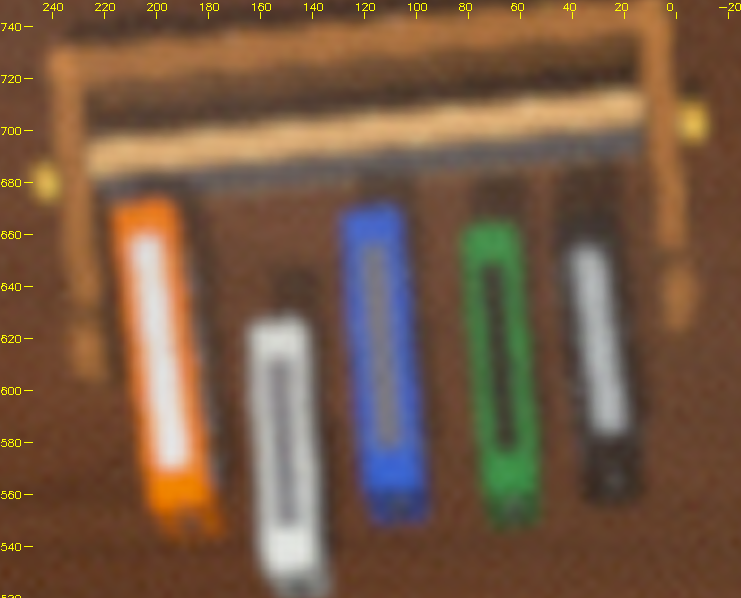

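View pics/o_side_66.png

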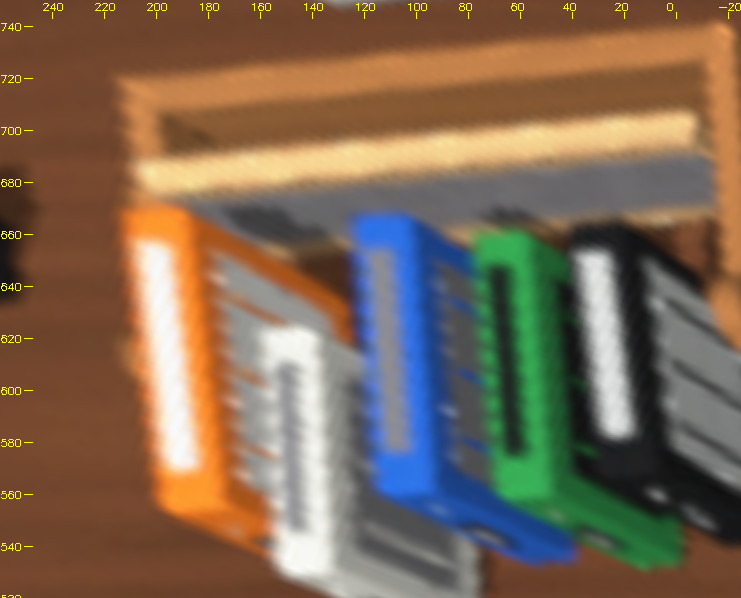

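View pics/o_top_48.png

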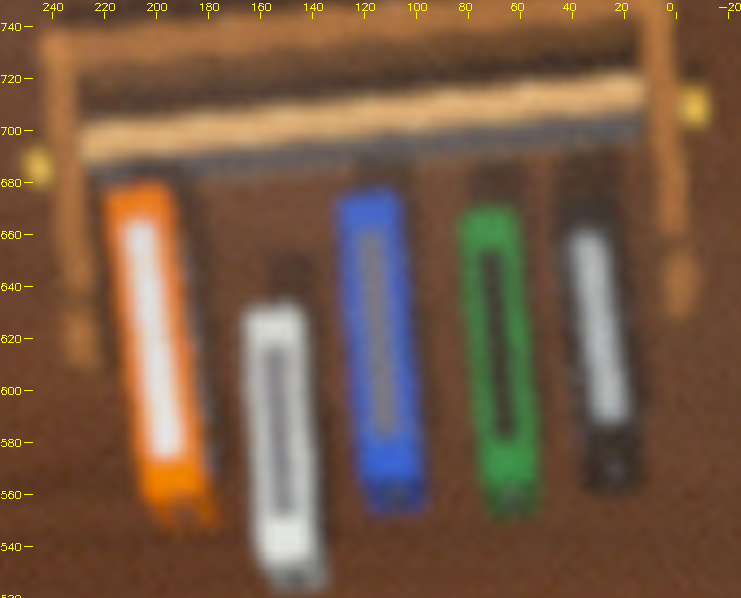

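View pics/o_side_48.png

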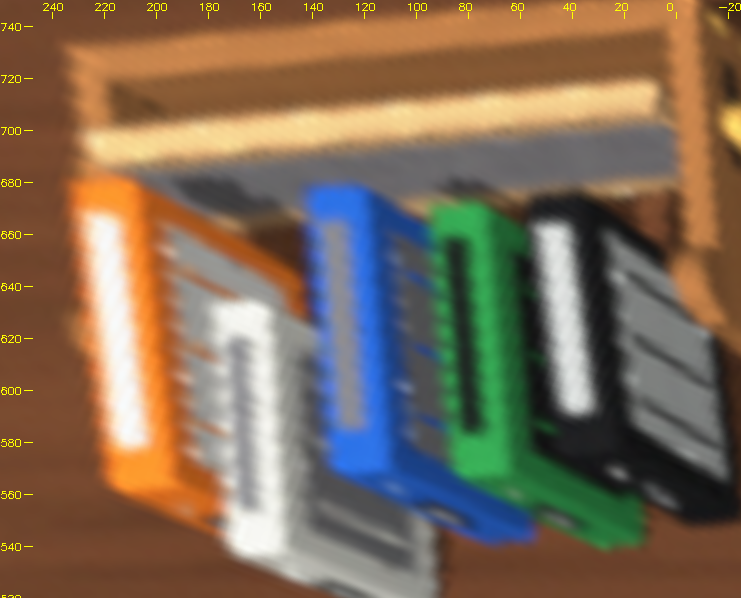

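Run:
```python
from h import *
T=dict(np.load('top0.npz'));S=dict(np.load('side0.npz'))
for n,d in(('top',T),('side',S)):
    save(f'r_{n}.png',cv2.resize(ortho(d,37,400,580,-500,-160,2.2),None,fx=1,fy=1))
wt=cloud(T)
for k,(u,v) in {'mouse':(210,195),'mug':(224,231),'mugnear':(224,250),'purple':(269,244),'purpleL':(252,241),'purpleR':(287,246),'yellow top':(346,220),'yellow b':(351,247),'stapler':(219,137),'mouseR':(220,195)}.items():
    print(k,onplane(T,[u,v],{'mug':92,'mugnear':40,'mouse':30,'mouseR':20}.get(k,66)).round())
# rail edge fit per column in z=48 ortho
s=4
for n,d in(('top',T),('side',S)):
    r,c=np.mgrid[0:50*s,0:180*s]
    x1,y1=725,205
    X=np.stack([x1-r/s,y1-c/s,np.full(r.shape,48.)],-1);uv=proj(d,X).astype(np.float32)
    o=cv2.remap(d['image'],uv[...,0],uv[...,1],cv2.INTER_LINEAR).astype(float)[...,0]
    o=cv2.GaussianBlur(o,(0,0),4)
    g=np.diff(o,axis=0)
    for nm,gg in(('front',-g),('back',g)):
        ys=y1-np.arange(180*s)/s; xs=x1-gg.argmax(0)/s
        A=np.polyfit(ys,xs,1)
        for _ in range(5):
            k=abs(np.polyval(A,ys)-xs)<3;A=np.polyfit(ys[k],xs[k],1)
        print(n,nm,A,k.mean())
```

```text
mouse [485. 431.  30.]
mug [360. 365.  92.]
mugnear [302. 377.  40.]
purple [318. 227.  66.]
purpleL [328. 281.  66.]
purpleR [311. 169.  66.]
yellow top [391. -20.  66.]
yellow b [305. -34.  66.]
stapler [674. 396.  66.]
mouseR [486. 400.  20.]
top front [-9.35523281e-02  7.09715351e+02] 1.0
top back [-9.59316763e-02  7.23799008e+02] 0.9625
side front [-9.44847823e-02  7.07182422e+02] 1.0
side back [-9.20657640e-02  7.20896293e+02] 1.0
```

View pics/r_top.png

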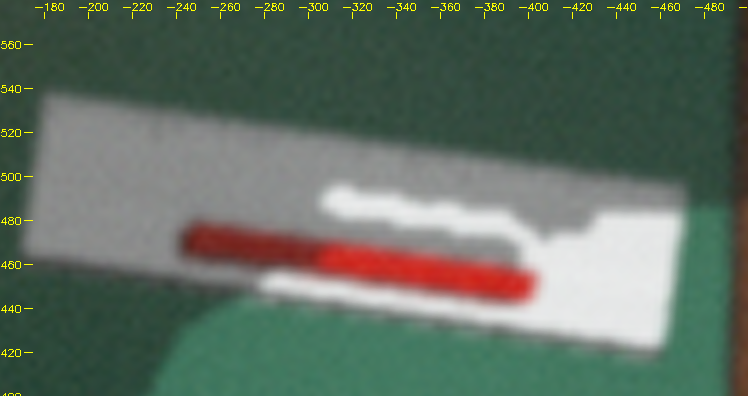

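View pics/r_side.png

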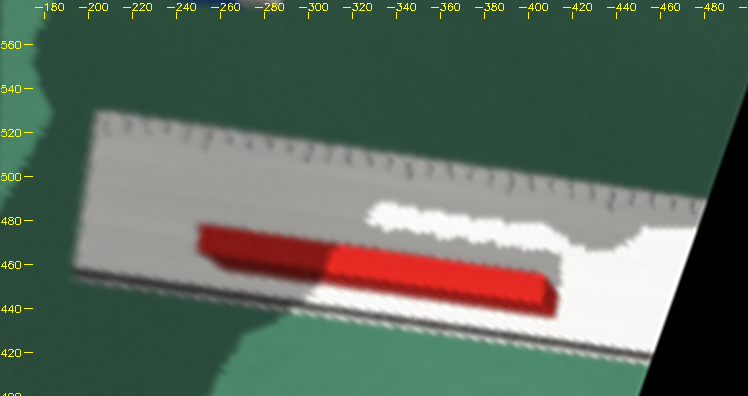

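The rail yaw is about +0.094 rad and the two views agree on it. The bar centre is near (461,-325) with its top at z≈37, and the ruler yaw is about -0.138. Orange looks longest, at about 117 mm. I'll move above the ruler.

{"name": "apply_moves", "arguments": {
  "dp": [
    [2.385,-1.587,0.64],
    [2.385,-1.587,0.64],
    [2.385,-1.587,0.64],
    [2.385,-1.587,0.64],
    [2.385,-1.587,0.64]
  ],
  "dr": [
    [0,0,0],
    [0,0,0],
    [0,0,0],
    [0,0,0],
    [0,0,0]
  ],
  "claw": [1,1,1,1,1]
}}

```text
t: 0.52
eef_pos: [274.8, -540.7, 183.9]
tcp_rot: [-3.141, 0.0, 0.271]
force: [0.1, 0.3, -0.6]
grip_width: 93.9
```

{"name": "apply_moves", "arguments": {
  "dp": [
    [2.385,-1.587,0.64],
    [2.385,-1.587,0.64],
    [2.385,-1.587,0.64],
    [2.385,-1.587,0.64],
    [2.385,-1.587,0.64]
  ],
  "dr": [
    [0,0,0],
    [0,0,0],
    [0,0,0],
    [0,0,0],
    [0,0,0]
  ],
  "claw": [1,1,1,1,1]
}}

```text
t: 0.93
eef_pos: [368.5, -432.4, 152.0]
tcp_rot: [-3.141, 0.0, 0.271]
force: [0.8, -0.6, 0.3]
grip_width: 94.2
```

{"name": "apply_moves", "arguments": {
  "dp": [
    [2.385,-1.587,0.64],
    [2.385,-1.587,0.64],
    [2.385,-1.587,0.64],
    [2.385,-1.587,0.64],
    [2.385,-1.587,0.64]
  ],
  "dr": [
    [0,0,0],
    [0,0,0],
    [0,0,0],
    [0,0,0],
    [0,0,0]
  ],
  "claw": [1,1,1,1,1]
}}

```text
t: 1.35
eef_pos: [462.1, -324.1, 120.0]
tcp_rot: [-3.141, 0.0, 0.271]
force: [0.1, -1.1, 0.0]
grip_width: 93.9
```

{"name": "apply_moves", "arguments": {
  "dp": [
    [0,0,0],
    [0,0,0],
    [0,0,0],
    [0,0,0],
    [0,0,0]
  ],
  "dr": [
    [0,0,-0.116],
    [0,0,-0.116],
    [0,0,-0.116],
    [0,0,-0.116],
    [0,0,-0.116]
  ],
  "claw": [1,1,1,1,1]
}}

```text
t: 1.77
eef_pos: [461.4, -325.1, 120.2]
tcp_rot: [-3.141, 0.0, 0.857]
force: [0.7, -0.3, -0.5]
grip_width: 94.0
```

{"name": "apply_moves", "arguments": {
  "dp": [
    [0,0,0],
    [0,0,0],
    [0,0,0],
    [0,0,0],
    [0,0,0]
  ],
  "dr": [
    [0,0,-0.116],
    [0,0,-0.116],
    [0,0,-0.116],
    [0,0,-0.116],
    [0,0,-0.116]
  ],
  "claw": [1,1,1,1,1]
}}

```text
t: 2.18
eef_pos: [461.4, -325.2, 120.2]
tcp_rot: [-3.141, -0.0, 1.436]
force: [1.0, -0.5, -0.0]
grip_width: 94.1
```

{"name": "apply_moves", "arguments": {
  "dp": [
    [0,0,1.2],
    [0,0,1.2],
    [0,0,1.2],
    [0,0,1.2],
    [0,0,1.2]
  ],
  "dr": [
    [0,0,0],
    [0,0,0],
    [0,0,0],
    [0,0,0],
    [0,0,0]
  ],
  "claw": [1,1,1,1,1]
}}

```text
t: 2.6
eef_pos: [461.2, -325.0, 58.7]
tcp_rot: [-3.141, -0.0, 1.429]
force: [-0.3, 0.2, 0.8]
grip_width: 94.0
```

Run:
```python
from h import *
for n,(a,b,c,e) in (('side',(290,230,510,395)),('top',(370,145,500,245))):
    d=get_image(n); save(n+'1.png',cv2.resize(d['image'][b:e,a:c],None,fx=3.6 if n=='side' else 6,fy=3.6 if n=='side' else 6,interpolation=cv2.INTER_CUBIC))
```

```text
(no output)
```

View pics/side1.png

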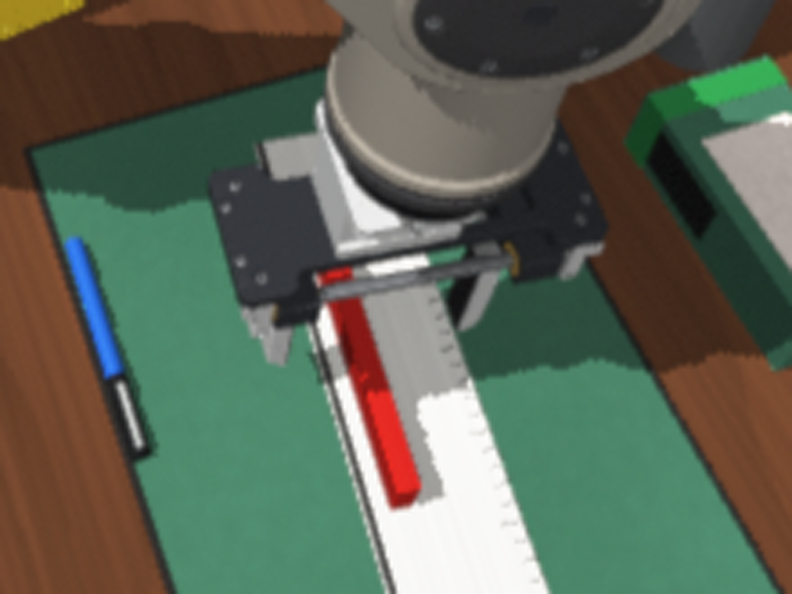

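View pics/top1.png

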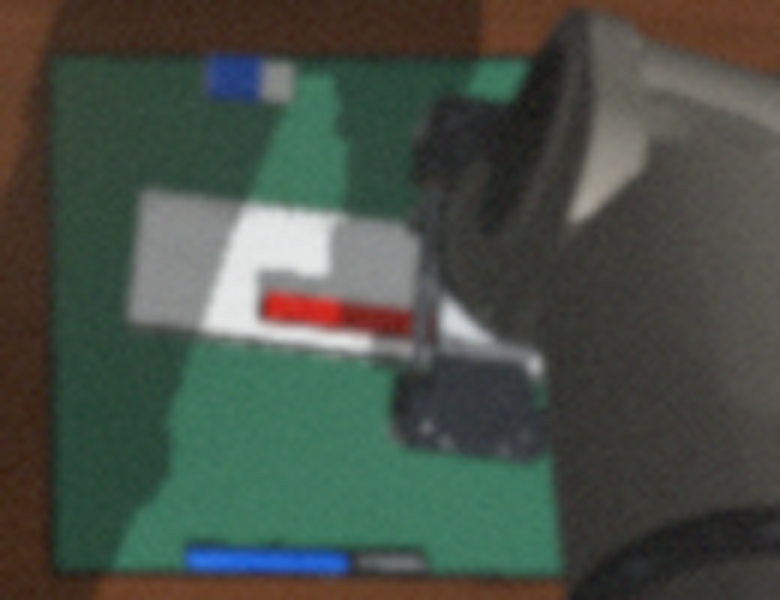

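The fingers straddle the bar (side crop: bar near (350,330), fingers at (275,330) and (475,300)). I'll descend to TCP z≈21 and close.

{"name": "apply_moves", "arguments": {
  "dp": [
    [0,0,0.95],
    [0,0,0.95],
    [0,0,0.95],
    [0,0,0.9],
    [0,0,0]
  ],
  "dr": [
    [0,0,0],
    [0,0,0],
    [0,0,0],
    [0,0,0],
    [0,0,0]
  ],
  "claw": [1,1,1,1,1]
}}

```text
t: 3.12
eef_pos: [460.7, -324.8, 21.0]
tcp_rot: [-3.14, -0.001, 1.431]
force: [-0.7, 0.9, 0.2]
grip_width: 94.1
```

{"name": "apply_moves", "arguments": {
  "dp": [
    [0,0,0],
    [0,0,0],
    [0,0,0],
    [0,0,0],
    [0,0,0]
  ],
  "dr": [
    [0,0,0],
    [0,0,0],
    [0,0,0],
    [0,0,0],
    [0,0,0]
  ],
  "claw": [-0.2,-0.4,-0.6,-0.8,-1]
}}

```text
t: 3.53
eef_pos: [461.8, -325.5, 23.4]
tcp_rot: [3.141, 0.0, 1.431]
force: [-0.8, 1.4, 0.3]
grip_width: 63.8
```

{"name": "apply_moves", "arguments": {
  "dp": [
    [0,0,0],
    [0,0,0],
    [0,0,0],
    [0,0,0],
    [0,0,0]
  ],
  "dr": [
    [0,0,0],
    [0,0,0],
    [0,0,0],
    [0,0,0],
    [0,0,0]
  ],
  "claw": [-1,-1,-1,-1,-1]
}}

```text
t: 3.95
eef_pos: [461.6, -325.3, 23.0]
tcp_rot: [-3.142, -0.0, 1.431]
force: [0.5, -0.4, -0.7]
grip_width: 31.0
```

{"name": "apply_moves", "arguments": {
  "dp": [
    [0,0,0],
    [0,0,0],
    [0,0,0],
    [0,0,0],
    [0,0,0]
  ],
  "dr": [
    [0,0,0],
    [0,0,0],
    [0,0,0],
    [0,0,0],
    [0,0,0]
  ],
  "claw": [-1,-1,-1,-1,-1]
}}

```text
t: 4.37
eef_pos: [461.4, -325.3, 22.9]
tcp_rot: [-3.141, -0.0, 1.431]
force: [-1.4, -0.3, 1.4]
grip_width: 13.7
```

{"name": "apply_moves", "arguments": {
  "dp": [
    [0,0,0],
    [0,0,0],
    [0,0,0],
    [0,0,0],
    [0,0,0]
  ],
  "dr": [
    [0,0,0],
    [0,0,0],
    [0,0,0],
    [0,0,0],
    [0,0,0]
  ],
  "claw": [-1,-1,-1,-1,-1]
}}

```text
t: 4.78
eef_pos: [461.4, -325.3, 22.9]
tcp_rot: [-3.141, -0.0, 1.431]
force: [-2.1, 0.5, 0.9]
grip_width: 13.6
```

Gripped: opening 13.6 mm against a 14 mm bar. I'll lift and carry it to in front of the row.

{"name": "apply_moves", "arguments": {
  "dp": [
    [0,0,-0.8],
    [0,0,-1.6],
    [0,0,-2.0],
    [0,0,-2.0],
    [0,0,-1.6]
  ],
  "dr": [
    [0,0,0],
    [0,0,0],
    [0,0,0],
    [0,0,0],
    [0,0,0]
  ],
  "claw": [-1,-1,-1,-1,-1]
}}

```text
t: 5.2
eef_pos: [462.0, -325.3, 104.8]
tcp_rot: [3.141, 0.0, 1.431]
force: [0.1, -1.3, -2.1]
grip_width: 13.7
```

{"name": "apply_moves", "arguments": {
  "dp": [
    [1.5,-0.25,0],
    [2.5,-0.42,0],
    [3.2,-0.53,0],
    [3.2,-0.53,0],
    [3.2,-0.53,0]
  ],
  "dr": [
    [0,0,0],
    [0,0,0],
    [0,0,0],
    [0,0,0],
    [0,0,0]
  ],
  "claw": [-1,-1,-1,-1,-1]
}}

```text
t: 5.62
eef_pos: [457.7, -185.6, 103.0]
tcp_rot: [3.142, -0.0, 1.431]
force: [0.5, 1.0, -3.3]
grip_width: 14.0
```

{"name": "apply_moves", "arguments": {
  "dp": [
    [3.2,-0.53,0],
    [3.2,-0.53,0],
    [3.2,-0.53,0],
    [3.2,-0.53,0],
    [3.2,-0.53,0]
  ],
  "dr": [
    [0,0,0],
    [0,0,0],
    [0,0,0],
    [0,0,0],
    [0,0,0]
  ],
  "claw": [-1,-1,-1,-1,-1]
}}

```text
t: 6.03
eef_pos: [453.6, -23.4, 103.1]
tcp_rot: [3.141, -0.0, 1.431]
force: [0.6, -0.8, -3.1]
grip_width: 13.9
```

{"name": "apply_moves", "arguments": {
  "dp": [
    [3.2,-0.53,0],
    [3.2,-0.53,0],
    [3.2,-0.53,0],
    [3.0,-0.49,0],
    [2.31,-0.38,0]
  ],
  "dr": [
    [0,0,0],
    [0,0,0],
    [0,0,0],
    [0,0,0],
    [0,0,0]
  ],
  "claw": [-1,-1,-1,-1,-1]
}}

```text
t: 6.45
eef_pos: [450.0, 128.7, 103.2]
tcp_rot: [3.141, -0.001, 1.433]
force: [0.4, 0.0, -2.7]
grip_width: 13.8
```

{"name": "apply_moves", "arguments": {
  "dp": [
    [0,0,0],
    [0,0,0],
    [0,0,0],
    [0,0,0],
    [0,0,0]
  ],
  "dr": [
    [0,0,-0.06],
    [0,0,-0.06],
    [0,0,-0.06],
    [0,0,-0.054],
    [0,0,0]
  ],
  "claw": [-1,-1,-1,-1,-1]
}}

```text
t: 6.87
eef_pos: [450.2, 126.1, 103.0]
tcp_rot: [-3.141, -0.0, 1.668]
force: [-0.5, 0.2, -1.1]
grip_width: 13.9
```

Next I'll lower it so the ruler's underside is about 12 mm above the desk (TCP ≈ 32), then look.

{"name": "apply_moves", "arguments": {
  "dp": [
    [0,0,1.4],
    [0,0,1.6],
    [0,0,1.6],
    [0,0,1.5],
    [0,0,1.0]
  ],
  "dr": [
    [0,0,0],
    [0,0,0],
    [0,0,0],
    [0,0,0],
    [0,0,0]
  ],
  "claw": [-1,-1,-1,-1,-1]
}}

```text
t: 7.28
eef_pos: [450.0, 125.7, 30.8]
tcp_rot: [-3.141, 0.0, 1.663]
force: [0.1, 0.0, -2.8]
grip_width: 14.0
```

Run:
```python
from h import *
print(get_state()['eef_pos'])
for n in('side','top'):
    d=get_image(n); np.savez(n+'2.npz',**d); save(n+'2.png',ortho(d,12,400,720,-60,330,2))
d=np.load('side2.npz'); save('side2r.png',cv2.resize(d['image'][90:290,200:460],None,fx=3,fy=3,interpolation=cv2.INTER_CUBIC))
```

```text
[450.00988889 125.726828    30.82931606]
```

View pics/side2r.png

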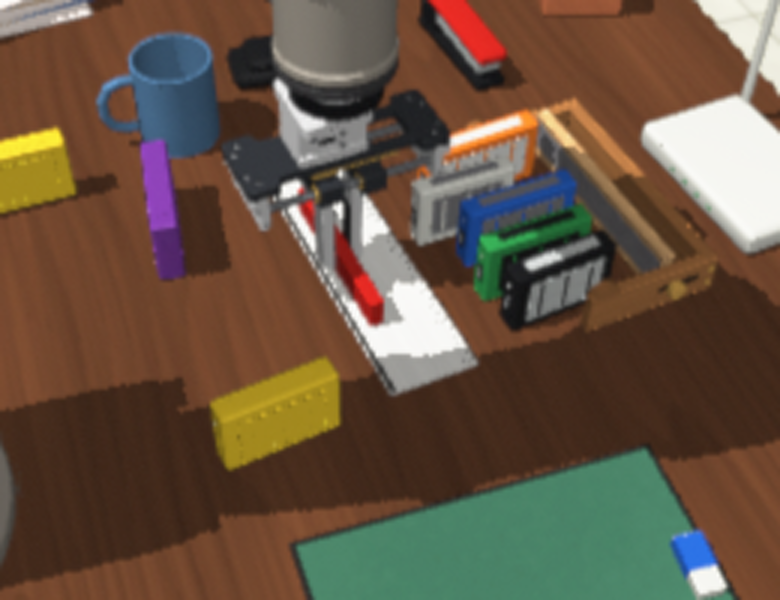

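View pics/top2.png

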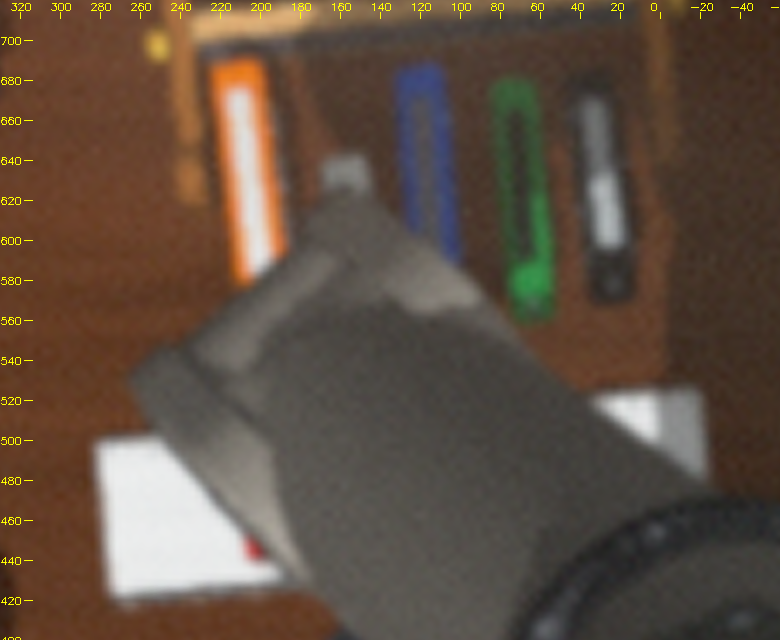

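View pics/side2.png

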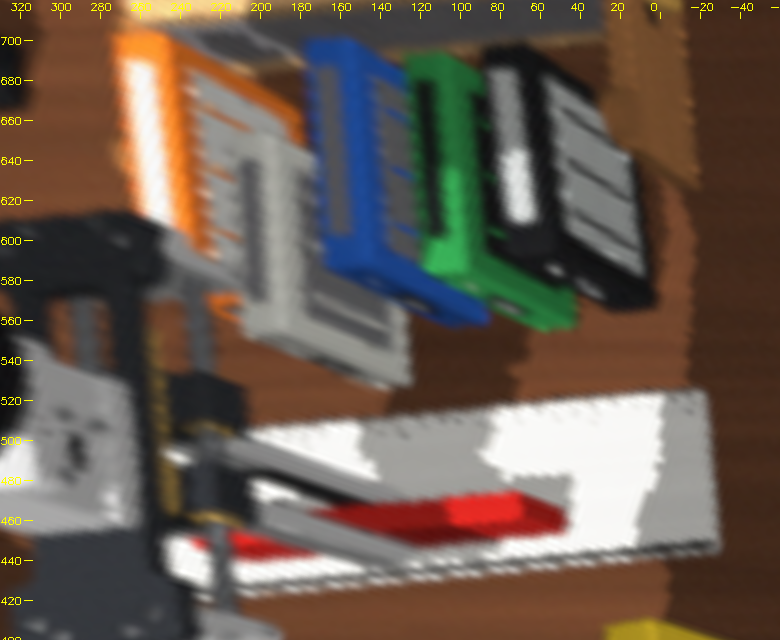

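```bash
cat > edge.py <<'E'
from h import *
def edge(d,z,x0,x1,y0,y1,pol=1,ch=0,s=4):
    r,c=np.mgrid[0:int((x1-x0)*s),0:int((y1-y0)*s)]
    X=np.stack([x1-r/s,y1-c/s,np.full(r.shape,float(z))],-1);uv=proj(d,X).astype(np.float32)
    o=cv2.remap(d['image'],uv[...,0],uv[...,1],cv2.INTER_LINEAR).astype(float)[...,ch]
    o=cv2.GaussianBlur(o,(0,0),4);g=np.diff(o,axis=0)*pol
    ys=y1-np.arange(o.shape[1])/s;xs=x1-g.argmax(0)/s
    A=np.polyfit(ys,xs,1)
    for _ in range(6):
        k=abs(np.polyval(A,ys)-xs)<2.5;A=np.polyfit(ys[k],xs[k],1)
    return A.round(4),round(k.mean(),2)
E
python3 - <<'E'
from edge import *
T=dict(np.load('top2.npz'));S=dict(np.load('side2.npz'))
for z in(12,15,18):print(z,edge(S,z,485,545,-20,225,1,2), edge(T,z,485,545,-15,20,1,2))
uvp=[]
# top: joint left & right parts
z=15
o=[]
for (a,b) in((225,275),(-15,25)):
    print(edge(T,z,485,545,a,b,1,2))
E
```

```text
12 (array([-9.220000e-02,  5.240944e+02]), np.float64(0.96)) (array([-1.990000e-02,  5.242468e+02]), np.float64(1.0))
15 (array([-9.29000e-02,  5.22756e+02]), np.float64(0.95)) (array([-1.920000e-02,  5.236843e+02]), np.float64(1.0))
18 (array([-9.240000e-02,  5.213481e+02]), np.float64(0.93)) (array([-2.110000e-02,  5.231037e+02]), np.float64(1.0))
(array([1.013000e-01, 4.732596e+02]), np.float64(0.7))
(array([-1.920000e-02,  5.236841e+02]), np.float64(1.0))
```

The ruler edge slope (-0.0929) matches the rail's (about -0.094) in the side view. The edge sits about 20 mm in front of the white drive, so I'll start pushing gently.

{"name": "apply_moves", "arguments": {
  "dp": [
    [0,0.3,0],
    [0,0.4,0],
    [0,0.4,0],
    [0,0.4,0],
    [0,0.3,0]
  ],
  "dr": [
    [0,0,0],
    [0,0,0],
    [0,0,0],
    [0,0,0],
    [0,0,0]
  ],
  "claw": [-1,-1,-1,-1,-1]
}}

```text
t: 7.8
eef_pos: [469.7, 127.5, 32.5]
tcp_rot: [3.14, -0.0, 1.664]
force: [0.0, -1.3, -2.3]
grip_width: 13.8
```

{"name": "apply_moves", "arguments": {
  "dp": [
    [0,0.2,0],
    [0,0.2,0],
    [0,0.2,0],
    [0,0.2,0],
    [0,0.2,0]
  ],
  "dr": [
    [0,0,0],
    [0,0,0],
    [0,0,0],
    [0,0,0],
    [0,0,0]
  ],
  "claw": [-1,-1,-1,-1,-1]
}}

```text
t: 8.22
eef_pos: [478.6, 128.3, 32.0]
tcp_rot: [-3.141, 0.0, 1.665]
force: [-1.2, 0.4, -2.1]
grip_width: 13.4
```

{"name": "apply_moves", "arguments": {
  "dp": [
    [0,0.2,0],
    [0,0.2,0],
    [0,0.2,0],
    [0,0.2,0],
    [0,0.2,0]
  ],
  "dr": [
    [0,0,0],
    [0,0,0],
    [0,0,0],
    [0,0,0],
    [0,0,0]
  ],
  "claw": [-1,-1,-1,-1,-1]
}}

```text
t: 8.63
eef_pos: [488.7, 129.3, 32.0]
tcp_rot: [-3.142, -0.0, 1.665]
force: [-1.3, 0.3, -3.2]
grip_width: 13.4
```

Run:
```python
from edge import *
s=get_state();print(s['eef_pos'],s['force'],s['moment'],s['tcp_rot'])
d=get_image('side');np.savez('side3.npz',**d)
print(edge(d,15,505,575,-20,200,1,2))
save('side3.png',cv2.resize(d['image'][90:290,200:460],None,fx=3,fy=3,interpolation=cv2.INTER_CUBIC))
```

```text
[488.74846775 129.31049732  31.98576007] [-1.25247125  0.28814931 -3.22086168] [-0.05571057  0.14238996  0.05887369] [-3.14156416e+00 -4.26549924e-05  1.66479936e+00]
(array([-9.390000e-02,  5.626156e+02]), np.float64(0.83))
```

View pics/side3.png

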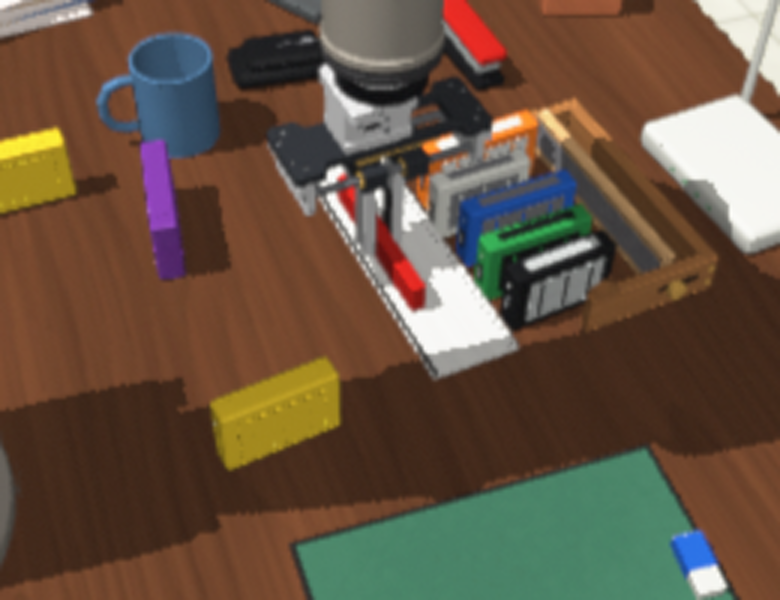

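{"name": "apply_moves", "arguments": {
  "dp": [
    [0,0.2,0],
    [0,0.2,0],
    [0,0.2,0],
    [0,0.2,0],
    [0,0.2,0]
  ],
  "dr": [
    [0,0,0],
    [0,0,0],
    [0,0,0],
    [0,0,0],
    [0,0,0]
  ],
  "claw": [-1,-1,-1,-1,-1]
}}

```text
t: 9.1
eef_pos: [498.4, 130.2, 31.9]
tcp_rot: [-3.141, 0.0, 1.665]
force: [-4.5, -0.7, -1.0]
grip_width: 13.9
```

{"name": "apply_moves", "arguments": {
  "dp": [
    [0,0.15,0],
    [0,0.15,0],
    [0,0.15,0],
    [0,0.15,0],
    [0,0.15,0]
  ],
  "dr": [
    [0,0,0],
    [0,0,0],
    [0,0,0],
    [0,0,0],
    [0,0,0]
  ],
  "claw": [-1,-1,-1,-1,-1]
}}

```text
t: 9.52
eef_pos: [504.6, 130.7, 31.7]
tcp_rot: [-3.139, 0.001, 1.665]
force: [-10.9, -1.1, 3.8]
grip_width: 13.7
```

Run:
```python
from edge import *
s=get_state();print(s['eef_pos'],s['force'],s['moment'],s['tcp_rot'])
d=get_image('side');np.savez('side4.npz',**d)
print(edge(d,15,535,595,-20,180,1,2))
save('side4.png',cv2.resize(d['image'][90:290,200:460],None,fx=3,fy=3,interpolation=cv2.INTER_CUBIC))
```

```text
[504.60812773 130.70972461  31.67636846] [-10.94749823  -1.09303221   3.81223214] [-0.27040674  2.36294342 -0.19986744] [-3.13889233e+00  6.46080357e-04  1.66488423e+00]
(array([-8.850000e-02,  5.777605e+02]), np.float64(0.8))
```

View pics/side4.png

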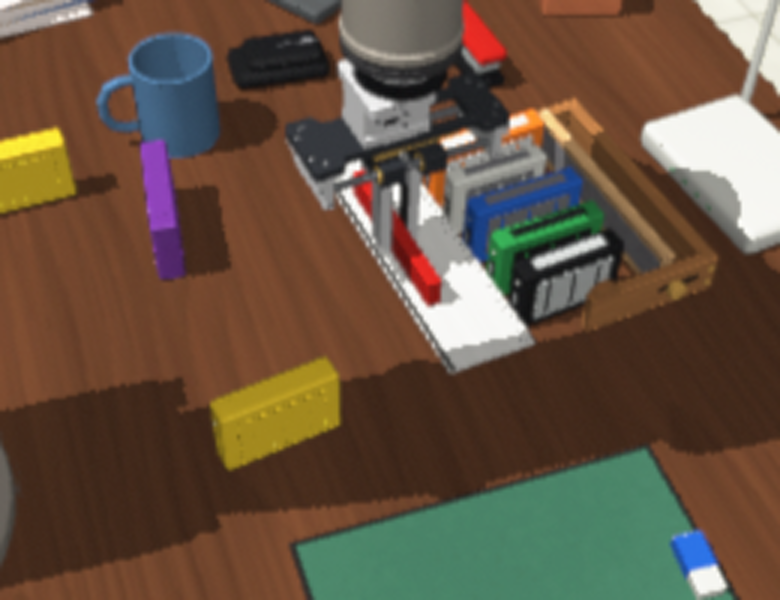

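{"name": "apply_moves", "arguments": {
  "dp": [
    [0,0.08,0],
    [0,0.08,0],
    [0,0.08,0],
    [0,0.08,0],
    [0,0.08,0]
  ],
  "dr": [
    [0,0,0],
    [0,0,0],
    [0,0,0],
    [0,0,0],
    [0,0,0]
  ],
  "claw": [-1,-1,-1,-1,-1]
}}

```text
t: 9.98
eef_pos: [508.6, 131.1, 31.7]
tcp_rot: [-3.139, 0.001, 1.665]
force: [-10.4, -0.1, 2.8]
grip_width: 13.6
```

Run:
```python
from edge import *
s=get_state();print(s['eef_pos'],s['force'],s['moment'],s['tcp_rot'])
d=get_image('side');np.savez('side5.npz',**d)
save('side5.png',cv2.resize(d['image'][120:240,290:430],None,fx=5,fy=5,interpolation=cv2.INTER_CUBIC))
d=get_image('top');np.savez('top5.npz',**d)
save('top5.png',ortho(d,66,480,750,-60,300,2.2))
```

```text
[508.59978543 131.09785764  31.68177926] [-10.39933667  -0.05898728   2.83881101] [-0.2017311   2.28464744 -0.13120045] [-3.13897747e+00  6.21720948e-04  1.66485147e+00]
```

View pics/side5.png

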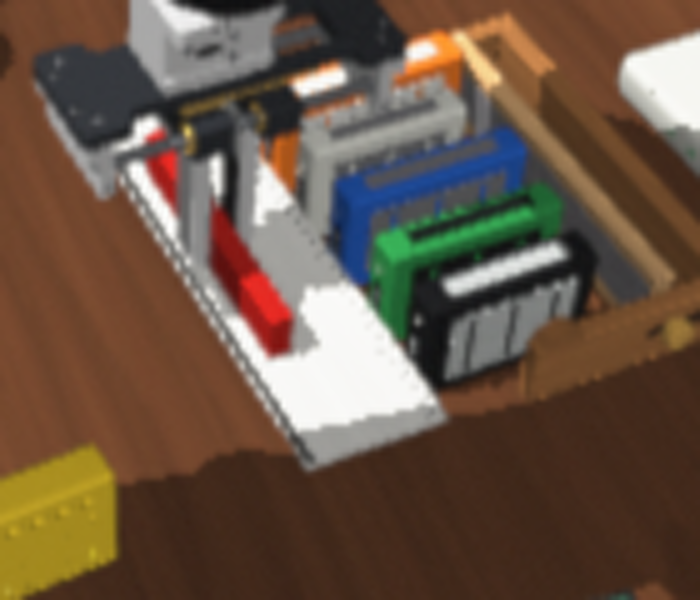

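View pics/top5.png

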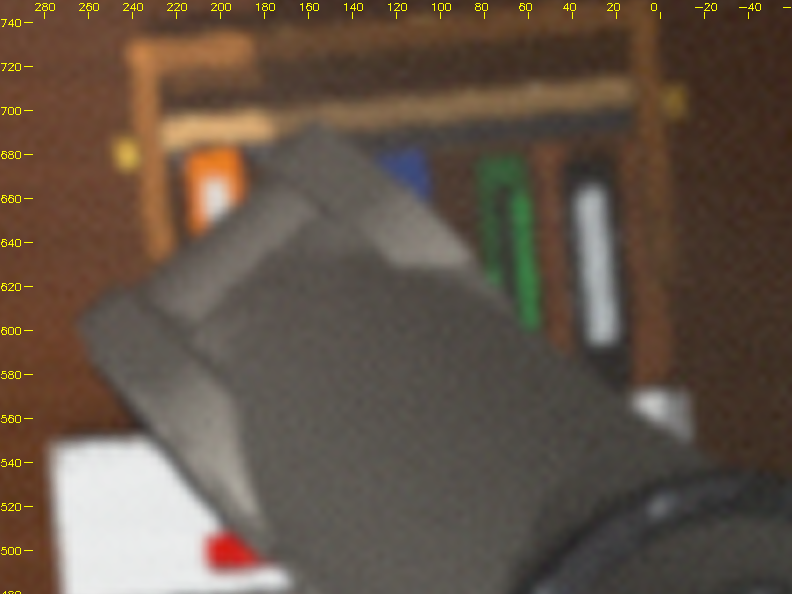

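The force holds steady at about 10.4 N, so all five are sliding. The top view puts orange's rear about 7–8 mm short of the rail. I'll continue slowly.

{"name": "apply_moves", "arguments": {
  "dp": [
    [0,0.08,0],
    [0,0.08,0],
    [0,0.08,0],
    [0,0.06,0],
    [0,0.04,0]
  ],
  "dr": [
    [0,0,0],
    [0,0,0],
    [0,0,0],
    [0,0,0],
    [0,0,0]
  ],
  "claw": [-1,-1,-1,-1,-1]
}}

```text
t: 10.5
eef_pos: [512.0, 131.4, 31.7]
tcp_rot: [-3.139, 0.001, 1.665]
force: [-11.3, -0.4, 2.8]
grip_width: 13.5
```

{"name": "apply_moves", "arguments": {
  "dp": [
    [0,0.03,0],
    [0,0.03,0],
    [0,0.03,0],
    [0,0.03,0],
    [0,0.03,0]
  ],
  "dr": [
    [0,0,0],
    [0,0,0],
    [0,0,0],
    [0,0,0],
    [0,0,0]
  ],
  "claw": [-1,-1,-1,-1,-1]
}}

```text
t: 10.92
eef_pos: [513.4, 131.5, 31.7]
tcp_rot: [-3.139, 0.001, 1.665]
force: [-11.0, 1.2, 2.7]
grip_width: 13.4
```

Run:
```python
from edge import *
s=get_state();print(s['eef_pos'],s['force'],s['moment'],s['tcp_rot'])
d=get_image('top');np.savez('top6.npz',**d)
save('top6.png',ortho(d,66,640,730,100,280,4))
d=get_image('side');np.savez('side6.npz',**d)
save('side6.png',cv2.resize(d['image'][115:225,310:430],None,fx=5,fy=5,interpolation=cv2.INTER_CUBIC))
```

```text
[513.43838094 131.53150661  31.6697191 ] [-10.95251112   1.24004922   2.66209856] [-0.14479923  2.34297868 -0.17450757] [-3.13894132e+00  6.51466902e-04  1.66488448e+00]
```

View pics/top6.png

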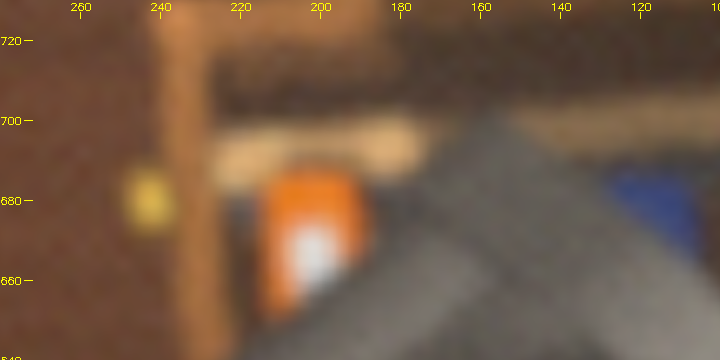

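View pics/side6.png

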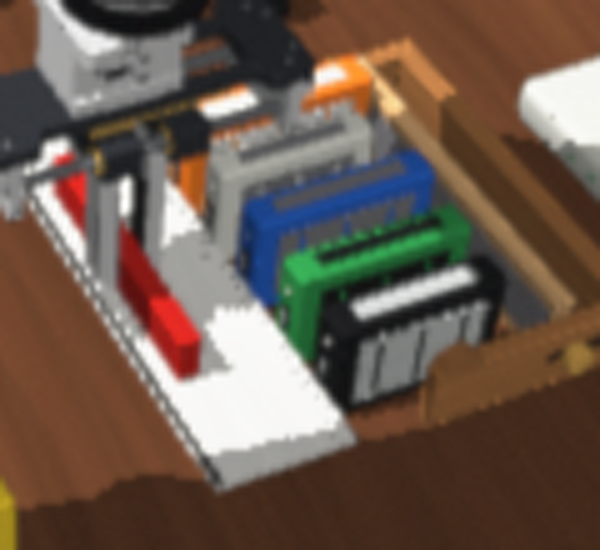

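{"name": "apply_moves", "arguments": {
  "dp": [
    [0,0.03,0],
    [0,0.03,0],
    [0,0.02,0],
    [0,0.02,0],
    [0,0.02,0]
  ],
  "dr": [
    [0,0,0],
    [0,0,0],
    [0,0,0],
    [0,0,0],
    [0,0,0]
  ],
  "claw": [-1,-1,-1,-1,-1]
}}

```text
t: 11.43
eef_pos: [514.6, 131.7, 31.7]
tcp_rot: [-3.139, 0.001, 1.665]
force: [-10.3, 0.6, 3.4]
grip_width: 13.8
```

{"name": "apply_moves", "arguments": {
  "dp": [
    [0,0.02,0],
    [0,0.02,0],
    [0,0.02,0],
    [0,0.02,0],
    [0,0.02,0]
  ],
  "dr": [
    [0,0,0],
    [0,0,0],
    [0,0,0],
    [0,0,0],
    [0,0,0]
  ],
  "claw": [-1,-1,-1,-1,-1]
}}

```text
t: 11.85
eef_pos: [515.6, 131.7, 31.7]
tcp_rot: [-3.139, 0.001, 1.665]
force: [-10.1, -0.3, 3.9]
grip_width: 13.8
```

{"name": "apply_moves", "arguments": {
  "dp": [
    [0,0.02,0],
    [0,0.02,0],
    [0,0.02,0],
    [0,0.02,0],
    [0,0.02,0]
  ],
  "dr": [
    [0,0,0],
    [0,0,0],
    [0,0,0],
    [0,0,0],
    [0,0,0]
  ],
  "claw": [-1,-1,-1,-1,-1]
}}

```text
t: 12.27
eef_pos: [516.6, 131.8, 31.7]
tcp_rot: [-3.139, 0.001, 1.665]
force: [-10.3, 0.1, 3.9]
grip_width: 13.8
```

Run:
```python
from edge import *
s=get_state();print(s['eef_pos'],s['force'],s['moment'],s['tcp_rot'])
d=get_image('top');np.savez('top7.npz',**d)
save('top7.png',ortho(d,66,640,730,100,280,4))
```

```text
[516.60635305 131.80058916  31.6617962 ] [-10.31556018   0.11180572   3.9037284 ] [-0.24634348  2.28689252 -0.25070436] [-3.13888332e+00  6.71131714e-04  1.66478543e+00]
```

View pics/top7.png

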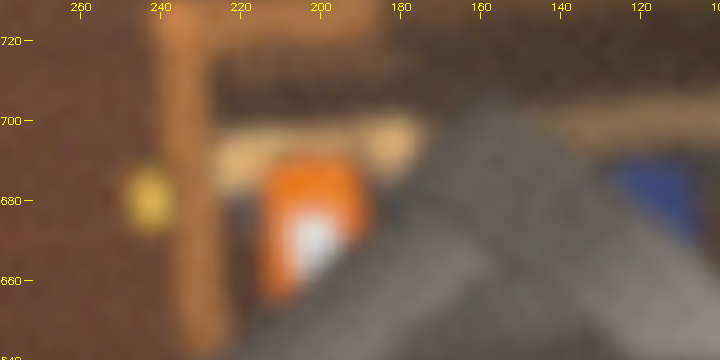

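{"name": "apply_moves", "arguments": {
  "dp": [
    [0,0.02,0],
    [0,0.02,0],
    [0,0.02,0],
    [0,0.02,0],
    [0,0.02,0]
  ],
  "dr": [
    [0,0,0],
    [0,0,0],
    [0,0,0],
    [0,0,0],
    [0,0,0]
  ],
  "claw": [-1,-1,-1,-1,-1]
}}

```text
t: 12.73
eef_pos: [517.4, 131.8, 31.6]
tcp_rot: [-3.138, 0.001, 1.665]
force: [-13.5, -0.5, 4.9]
grip_width: 13.7
```

Run:
```python
from edge import *
s=get_state();print(s['eef_pos'],s['force'],s['moment'],s['tcp_rot'])
```

```text
[517.3627269  131.8064453   31.60868616] [-13.54256376  -0.53214345   4.89474785] [-0.35301595  2.87588477 -0.23095737] [-3.13844987e+00  8.27770506e-04  1.66476754e+00]
```

{"name": "apply_moves", "arguments": {
  "dp": [
    [0,0.01,0],
    [0,0.01,0],
    [0,0,0],
    [0,0,0],
    [0,0,0]
  ],
  "dr": [
    [0,0,0],
    [0,0,0],
    [0,0,0],
    [0,0,0],
    [0,0,0]
  ],
  "claw": [-1,-1,-1,-1,-1]
}}

```text
t: 13.15
eef_pos: [517.3, 131.8, 31.6]
tcp_rot: [-3.138, 0.001, 1.665]
force: [-13.7, -0.4, 5.6]
grip_width: 13.8
```

Run:
```python
from edge import *
s=get_state();print(s['eef_pos'],s['force'],s['moment'],s['tcp_rot'])
d=get_image('top');np.savez('top8.npz',**d)
d=get_image('side');np.savez('side8.npz',**d)
save('side8.png',cv2.resize(d['image'][115:225,310:430],None,fx=5,fy=5,interpolation=cv2.INTER_CUBIC))
s=get_state();print(s['eef_pos'],s['force'],s['moment'],s['tcp_rot'])
```

```text
[517.34394614 131.82291625  31.57851807] [-13.7117879   -0.42527642   5.613004  ] [-0.41175987  2.79321686 -0.23459931] [-3.13809636e+00  9.32006379e-04  1.66490834e+00]
[517.34079599 131.84152467  31.59736088] [-13.25730889  -1.0049397    5.76202489] [-0.38583023  2.82738159 -0.17113949] [-3.13813003e+00  9.17968248e-04  1.66491396e+00]
```

View pics/side8.png

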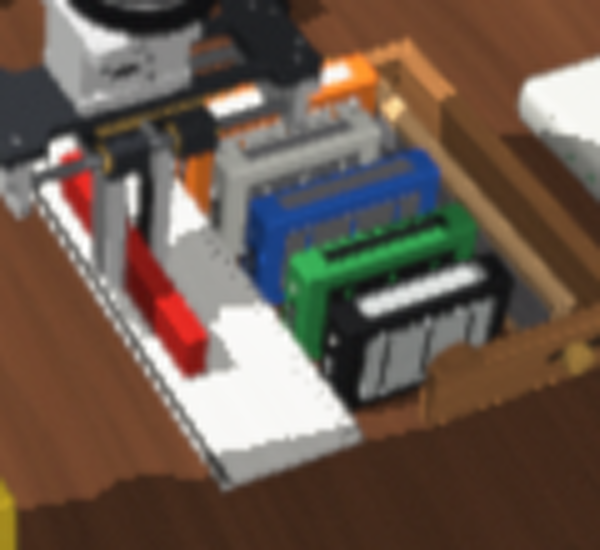

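The TCP has stopped advancing (517.35) and the force is up about 3 N, so the longest drive is on the rail. I'll add a little more for margin. The total pushing force bounds the rail force, and it stays under 20 N.

{"name": "apply_moves", "arguments": {
  "dp": [
    [0,0.01,0],
    [0,0.01,0],
    [0,0.01,0],
    [0,0.0,0],
    [0,0,0]
  ],
  "dr": [
    [0,0,0],
    [0,0,0],
    [0,0,0],
    [0,0,0],
    [0,0,0]
  ],
  "claw": [-1,-1,-1,-1,-1]
}}

```text
t: 13.67
eef_pos: [517.5, 131.7, 31.5]
tcp_rot: [-3.138, 0.001, 1.665]
force: [-13.6, -2.0, 5.1]
grip_width: 13.9
```

{"name": "apply_moves", "arguments": {
  "dp": [
    [0,0.01,0],
    [0,0.01,0],
    [0,0.01,0],
    [0,0.01,0],
    [0,0.01,0]
  ],
  "dr": [
    [0,0,0],
    [0,0,0],
    [0,0,0],
    [0,0,0],
    [0,0,0]
  ],
  "claw": [-1,-1,-1,-1,-1]
}}

```text
t: 14.08
eef_pos: [517.6, 131.6, 31.4]
tcp_rot: [-3.137, 0.001, 1.665]
force: [-16.6, -2.7, 6.4]
grip_width: 13.7
```

Run:
```python
from edge import *
s=get_state();print(s['eef_pos'],s['force'],s['moment'],s['tcp_rot'])
d=get_image('top');np.savez('top9.npz',**d)
save('top9.png',ortho(d,66,560,730,-20,280,2.6))
d=get_image('side');np.savez('side9.npz',**d)
for n in (2,4,6,8,9):
    e=dict(np.load(f'side{n}.npz'));print(n,edge(e,15,{2:485,4:535}.get(n,560),{2:545,4:595}.get(n,620),-10,20,1,2), edge(e,15,{2:485,4:535}.get(n,560),{2:545,4:595}.get(n,620),-10,90,1,2))
```

```text
[517.64060255 131.58389467  31.44549064] [-16.59450382  -2.72608661   6.40303709] [-0.54882094  3.50962764 -0.0358447 ] [-3.13714795e+00  1.43202877e-03  1.66494614e+00]
2 (array([-6.640000e-02,  5.225467e+02]), np.float64(1.0)) (array([-8.85000e-02,  5.22704e+02]), np.float64(1.0))
4 (array([-6.670000e-02,  5.778834e+02]), np.float64(1.0)) (array([-8.710000e-02,  5.779279e+02]), np.float64(1.0))
6 (array([-5.900000e-02,  5.868087e+02]), np.float64(1.0)) (array([-8.840000e-02,  5.869522e+02]), np.float64(1.0))
8 (array([-6.840000e-02,  5.906777e+02]), np.float64(1.0)) (array([-8.850000e-02,  5.907788e+02]), np.float64(0.99))
9 (array([-7.020000e-02,  5.911641e+02]), np.float64(1.0)) (array([-8.930000e-02,  5.912173e+02]), np.float64(0.99))
```

View pics/top9.png

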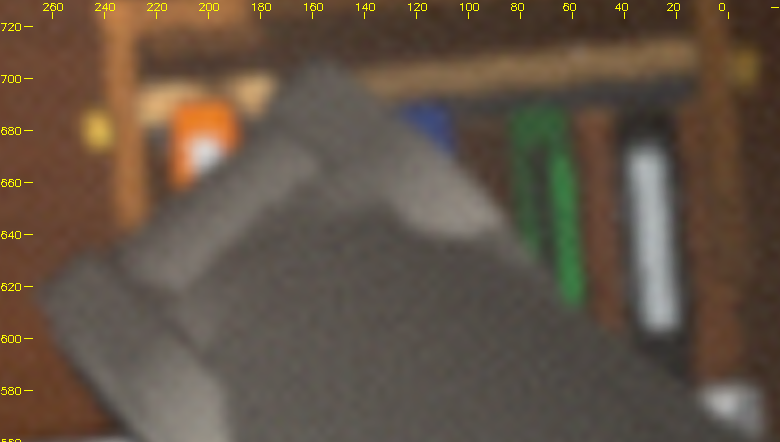

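The total is 16.6 N, so about 6 N is on the rail. The right-end slope of the ruler in the side view hasn't changed. I'll retract straight back and inspect.

{"name": "apply_moves", "arguments": {
  "dp": [
    [0,-0.1,0],
    [0,-0.1,0],
    [0,-0.2,0],
    [0,-0.4,0],
    [0,-0.8,0]
  ],
  "dr": [
    [0,0,0],
    [0,0,0],
    [0,0,0],
    [0,0,0],
    [0,0,0]
  ],
  "claw": [-1,-1,-1,-1,-1]
}}

```text
t: 14.6
eef_pos: [504.7, 131.0, 32.2]
tcp_rot: [3.14, -0.001, 1.664]
force: [-0.7, 0.1, -2.6]
grip_width: 13.8
```

{"name": "apply_moves", "arguments": {
  "dp": [
    [0,-1.0,0],
    [0,-1.0,0],
    [0,-1.0,0],
    [0,-1.0,0],
    [0,-0.8,0]
  ],
  "dr": [
    [0,0,0],
    [0,0,0],
    [0,0,0],
    [0,0,0],
    [0,0,0]
  ],
  "claw": [-1,-1,-1,-1,-1]
}}

```text
t: 15.02
eef_pos: [454.9, 126.0, 32.1]
tcp_rot: [-3.142, 0.0, 1.665]
force: [-0.1, 0.2, -3.1]
grip_width: 13.6
```

Run:
```python
from edge import *
s=get_state();print(s['eef_pos'],s['force'])
d=get_image('top');np.savez('top10.npz',**d)
save('top10.png',ortho(d,66,560,730,-20,280,2.6))
d=get_image('side');np.savez('side10.npz',**d)
save('side10.png',ortho(d,66,520,750,-25,260,2.6))
```

```text
[454.93469834 126.00724814  32.08628125] [-0.08125425  0.17300189 -3.1005622 ]
```

View pics/top10.png

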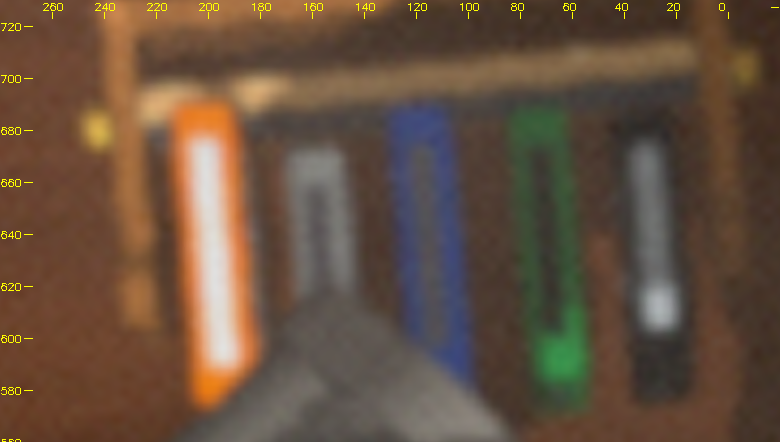

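View pics/side10.png

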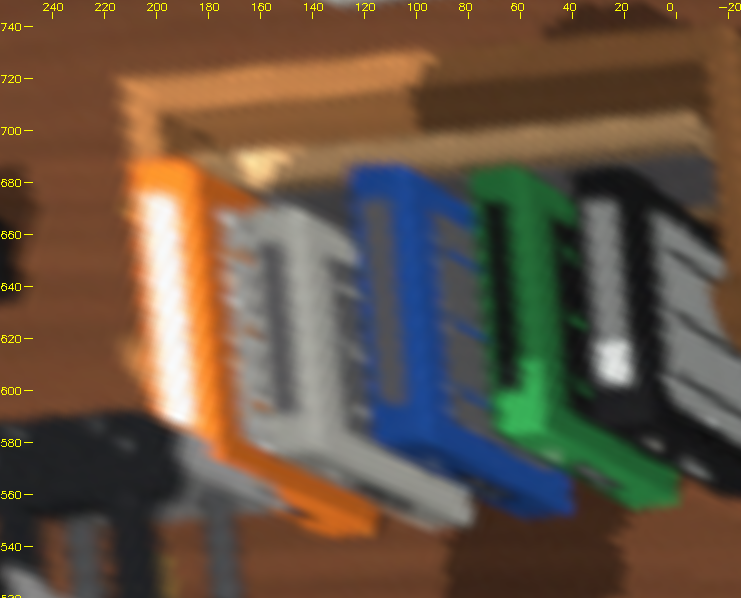

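Orange bears on the rail and the front ends look collinear (side view, about x = 575 at orange to 586 at black, which matches the rail slope). Next I'll return the ruler.

{"name": "apply_moves", "arguments": {
  "dp": [
    [0,0,-0.8],
    [0,0,-1.6],
    [0,0,-1.8],
    [0,0,-1.8],
    [0,0,-1.2]
  ],
  "dr": [
    [0,0,0],
    [0,0,0],
    [0,0,0],
    [0,0,0],
    [0,0,0]
  ],
  "claw": [-1,-1,-1,-1,-1]
}}

```text
t: 15.53
eef_pos: [457.3, 126.7, 106.1]
tcp_rot: [3.14, -0.001, 1.665]
force: [0.0, 0.6, -2.8]
grip_width: 13.9
```

{"name": "apply_moves", "arguments": {
  "dp": [
    [0,0,0],
    [0,0,0],
    [0,0,0],
    [0,0,0],
    [0,0,0]
  ],
  "dr": [
    [0,0,0.06],
    [0,0,0.06],
    [0,0,0.06],
    [0,0,0.054],
    [0,0,0]
  ],
  "claw": [-1,-1,-1,-1,-1]
}}

```text
t: 15.95
eef_pos: [456.7, 126.3, 104.4]
tcp_rot: [3.141, -0.0, 1.428]
force: [0.8, 0.8, -2.7]
grip_width: 13.8
```

{"name": "apply_moves", "arguments": {
  "dp": [
    [-1.5,0.23,0],
    [-2.5,0.39,0],
    [-3.2,0.49,0],
    [-3.2,0.49,0],
    [-3.2,0.49,0]
  ],
  "dr": [
    [0,0,0],
    [0,0,0],
    [0,0,0],
    [0,0,0],
    [0,0,0]
  ],
  "claw": [-1,-1,-1,-1,-1]
}}

```text
t: 16.37
eef_pos: [458.1, -12.6, 104.3]
tcp_rot: [3.141, -0.0, 1.434]
force: [0.7, 0.2, -2.0]
grip_width: 13.8
```

{"name": "apply_moves", "arguments": {
  "dp": [
    [-3.2,0.49,0],
    [-3.2,0.49,0],
    [-3.2,0.49,0],
    [-3.2,0.49,0],
    [-3.2,0.49,0]
  ],
  "dr": [
    [0,0,0],
    [0,0,0],
    [0,0,0],
    [0,0,0],
    [0,0,0]
  ],
  "claw": [-1,-1,-1,-1,-1]
}}

```text
t: 16.78
eef_pos: [459.9, -175.0, 104.3]
tcp_rot: [3.141, -0.0, 1.433]
force: [1.5, -0.2, -3.1]
grip_width: 14.2
```

{"name": "apply_moves", "arguments": {
  "dp": [
    [-3.2,0.49,0],
    [-3.2,0.49,0],
    [-3.2,0.49,0],
    [-3.0,0.46,0],
    [-2.4,0.37,0]
  ],
  "dr": [
    [0,0,0],
    [0,0,0],
    [0,0,0],
    [0,0,0],
    [0,0,0]
  ],
  "claw": [-1,-1,-1,-1,-1]
}}

```text
t: 17.2
eef_pos: [461.5, -327.7, 104.1]
tcp_rot: [3.141, 0.0, 1.431]
force: [0.5, -0.3, -2.2]
grip_width: 13.8
```

{"name": "apply_moves", "arguments": {
  "dp": [
    [0,0,1.2],
    [0,0,1.6],
    [0,0,1.6],
    [0,0,1.2],
    [0,0,0.7]
  ],
  "dr": [
    [0,0,0],
    [0,0,0],
    [0,0,0],
    [0,0,0],
    [0,0,0]
  ],
  "claw": [-1,-1,-1,-1,-1]
}}

```text
t: 17.62
eef_pos: [461.4, -324.5, 39.6]
tcp_rot: [-3.14, -0.001, 1.432]
force: [-0.3, 0.3, -2.3]
grip_width: 13.8
```

Run:
```python
from edge import *
s=get_state();print(s['eef_pos'],s['force'],s['tcp_rot'])
d=get_image('side');np.savez('side11.npz',**d)
save('side11.png',d['image'])
save('side11c.png',cv2.resize(d['image'][120:210,320:440],None,fx=6,fy=6,interpolation=cv2.INTER_CUBIC))
d=get_image('top');np.savez('top11.npz',**d);save('top11.png',ortho(d,66,560,730,-20,280,2.6))
```

```text
[ 461.37729901 -324.45329437   39.55296443] [-0.26406197  0.32806073 -2.34554224] [-3.14028736e+00 -9.47337197e-04  1.43206065e+00]
```

View pics/side11.png

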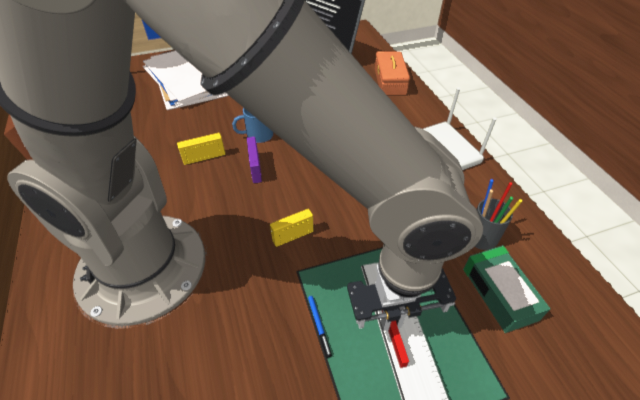

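View pics/top11.png

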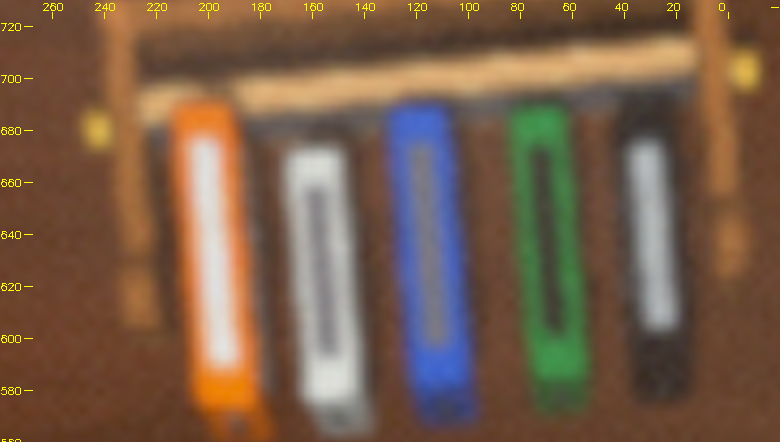

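View pics/side11c.png

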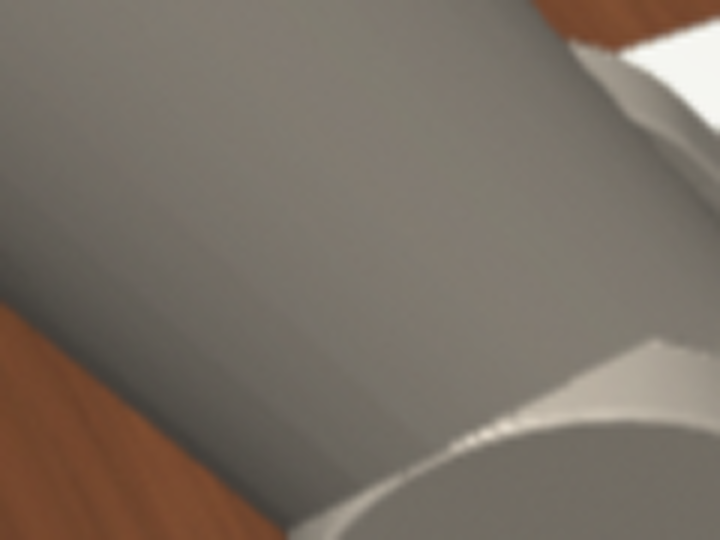

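Top view: the fronts run 573, 576, 580, 583 and about 587 (orange to black), parallel to the rail within about 2 mm. Lowering the ruler onto the pad.

{"name": "apply_moves", "arguments": {
  "dp": [
    [0,0,0.4],
    [0,0,0.4],
    [0,0,0.3],
    [0,0,0.2],
    [0,0,0.1]
  ],
  "dr": [
    [0,0,0],
    [0,0,0],
    [0,0,0],
    [0,0,0],
    [0,0,0]
  ],
  "claw": [-1,-1,-1,-1,-1]
}}

```text
t: 18.13
eef_pos: [461.8, -324.9, 26.9]
tcp_rot: [3.142, 0.0, 1.431]
force: [-0.2, 0.2, -2.5]
grip_width: 13.7
```

{"name": "apply_moves", "arguments": {
  "dp": [
    [0,0,0.08],
    [0,0,0.08],
    [0,0,0.06],
    [0,0,0.06],
    [0,0,0]
  ],
  "dr": [
    [0,0,0],
    [0,0,0],
    [0,0,0],
    [0,0,0],
    [0,0,0]
  ],
  "claw": [-1,-1,-1,-1,-1]
}}

```text
t: 18.55
eef_pos: [461.8, -324.9, 24.2]
tcp_rot: [-3.142, -0.0, 1.431]
force: [-1.2, 0.3, -2.8]
grip_width: 13.7
```

{"name": "apply_moves", "arguments": {
  "dp": [
    [0,0,0.05],
    [0,0,0.05],
    [0,0,0.05],
    [0,0,0.03],
    [0,0,0]
  ],
  "dr": [
    [0,0,0],
    [0,0,0],
    [0,0,0],
    [0,0,0],
    [0,0,0]
  ],
  "claw": [-1,-1,-1,-1,-1]
}}

```text
t: 18.97
eef_pos: [461.8, -325.0, 23.0]
tcp_rot: [3.142, 0.0, 1.431]
force: [-4.6, 2.4, 8.9]
grip_width: 13.8
```

It is in contact with the pad (fz +11 N) and still gripped. I'll ease off slightly and open.

{"name": "apply_moves", "arguments": {
  "dp": [
    [0,0,-0.03],
    [0,0,0],
    [0,0,0],
    [0,0,0],
    [0,0,0]
  ],
  "dr": [
    [0,0,0],
    [0,0,0],
    [0,0,0],
    [0,0,0],
    [0,0,0]
  ],
  "claw": [-1,-1,-1,-1,-1]
}}

```text
t: 19.38
eef_pos: [461.8, -325.0, 23.0]
tcp_rot: [3.142, 0.0, 1.431]
force: [-3.2, 1.8, 6.7]
grip_width: 13.9
```

{"name": "apply_moves", "arguments": {
  "dp": [
    [0,0,0],
    [0,0,0],
    [0,0,0],
    [0,0,0],
    [0,0,0]
  ],
  "dr": [
    [0,0,0],
    [0,0,0],
    [0,0,0],
    [0,0,0],
    [0,0,0]
  ],
  "claw": [-0.5,-0.4,-0.2,0,0]
}}

```text
t: 19.8
eef_pos: [461.8, -324.9, 22.6]
tcp_rot: [3.142, -0.0, 1.431]
force: [0.7, 0.8, 0.8]
grip_width: 43.5
```

{"name": "apply_moves", "arguments": {
  "dp": [
    [0,0,0],
    [0,0,0],
    [0,0,0],
    [0,0,0],
    [0,0,0]
  ],
  "dr": [
    [0,0,0],
    [0,0,0],
    [0,0,0],
    [0,0,0],
    [0,0,0]
  ],
  "claw": [0,0,0,0,0]
}}

```text
t: 20.22
eef_pos: [461.8, -324.9, 22.7]
tcp_rot: [-3.142, -0.0, 1.431]
force: [-0.2, -0.4, 0.1]
grip_width: 47.0
```

{"name": "apply_moves", "arguments": {
  "dp": [
    [0,0,-1.5],
    [0,0,-3.5],
    [0,0,-4],
    [0,0,-4],
    [0,0,-4]
  ],
  "dr": [
    [0,0,0],
    [0,0,0],
    [0,0,0],
    [0,0,0],
    [0,0,0]
  ],
  "claw": [0,0,0,0,0]
}}

```text
t: 20.63
eef_pos: [461.4, -324.6, 194.6]
tcp_rot: [-3.141, -0.0, 1.431]
force: [0.7, -0.4, 0.0]
grip_width: 46.8
```

{"name": "apply_moves", "arguments": {
  "dp": [
    [-3.0,-2.0,-0.3],
    [-3.0,-2.0,-0.3],
    [-3.0,-2.0,-0.3],
    [-3.0,-2.0,-0.3],
    [-3.0,-2.0,-0.3]
  ],
  "dr": [
    [0,0,0],
    [0,0,0],
    [0,0,0],
    [0,0,0],
    [0,0,0]
  ],
  "claw": [0,0,0,0,0]
}}

```text
t: 21.05
eef_pos: [340.4, -460.6, 208.1]
tcp_rot: [3.141, 0.0, 1.431]
force: [1.8, -0.1, -0.1]
grip_width: 47.1
```

{"name": "apply_moves", "arguments": {
  "dp": [
    [-3.0,-1.5,0],
    [-3.0,-1.5,0],
    [-3.0,-1.5,0],
    [-3.0,-1.5,0],
    [-2.0,-1.5,0]
  ],
  "dr": [
    [0,0,0],
    [0,0,0],
    [0,0,0],
    [0,0,0],
    [0,0,0]
  ],
  "claw": [0,0,0,0,0]
}}

```text
t: 21.47
eef_pos: [246.1, -589.9, 207.5]
tcp_rot: [-3.141, 0.0, 1.429]
force: [0.4, 0.2, 0.2]
grip_width: 47.2
```

{"name": "apply_moves", "arguments": {
  "dp": [
    [0,0,0],
    [0,0,0],
    [0,0,0],
    [0,0,0],
    [0,0,0]
  ],
  "dr": [
    [0,0,0],
    [0,0,0],
    [0,0,0],
    [0,0,0],
    [0,0,0]
  ],
  "claw": [0,0,0,0,0]
}}

```text
t: 21.88
eef_pos: [249.2, -586.9, 207.9]
tcp_rot: [3.141, -0.0, 1.433]
force: [0.8, 0.3, -0.3]
grip_width: 47.1
```

Run:
```python
from edge import *
s=get_state();print(s['eef_pos'],s['force'],s['t'])
d=get_image('side');np.savez('side12.npz',**d)
save('side12.png',d['image']);save('side12o.png',ortho(d,66,520,750,-25,260,2.6))
d=get_image('top');np.savez('top12.npz',**d);save('top12.png',d['image'])
```

```text
[ 249.17085703 -586.87567696  207.85168187] [ 0.75468912  0.32734462 -0.30953318] 21.8833
```

View pics/side12.png

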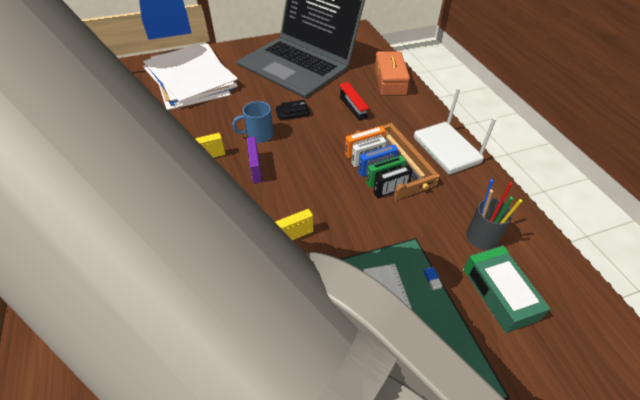

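View pics/top12.png

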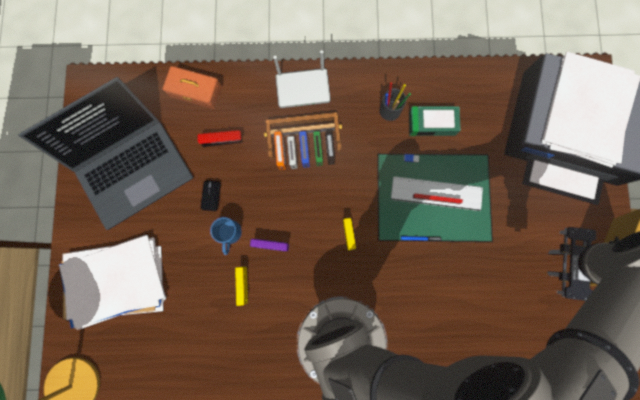

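View pics/side12o.png

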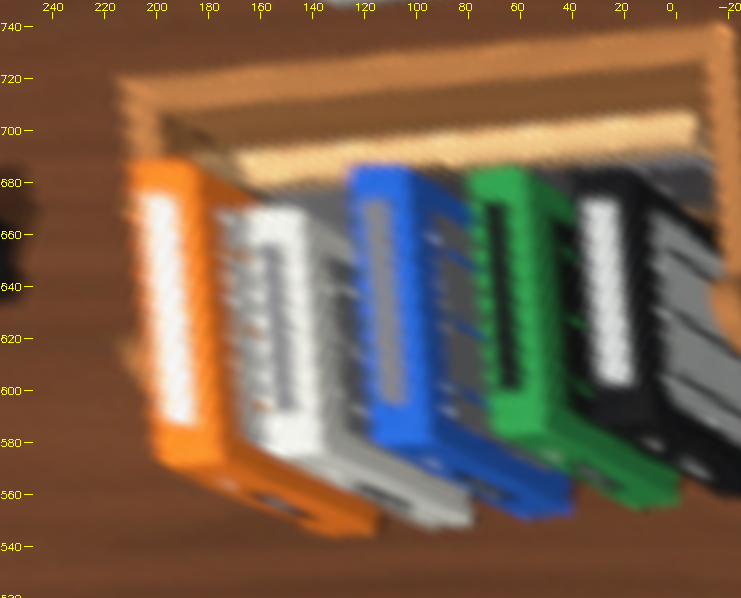

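The side view gives front ends of 571, 576, 580, 583.5 and 588.5, a slope of about 0.10 that follows the rail. The top view shows the ruler flat on the pad at (437,193), the arm clear, and everything else in place. Handing in.

Run:
```python
from h import *
print(finish_job())
```

```text
the job is handed in; nothing more can be done
None
```

I pushed the row back with the ruler until the longest drive met the back rail, then laid the ruler on the pad and handed the job in after about 22 s of robot time. `finish_job` gives no verdict.

- **Push:** The longest drive is the orange one. All five drives slid together at about 10 N. At the rail the arm stopped advancing and the force rose to about 16.6 N in total. I put the load on the rail at about 6 N, estimated from that rise because it can't be measured directly.
- **Row:** In both camera views, after the ruler was withdrawn, the front ends lie in one line parallel to the rail within about 2 mm. Orange's rear end is at the rail within the camera error, and the drives look upright and square. The views and the calibration are only good to about 2 mm.
- **Ruler:** I set it down while still gripping it (about 11 N more on the wrist as it met the pad), then let go. It lies flat at about its original spot, and the arm is well clear of everything.
- **Surroundings:** No other object looks moved in the last pictures.
- **Disagreement:** Before the grasp, the two cameras differed by about 6 mm on where the grip bar sat along its length. This did no harm, because the bar is 160 mm long and the grip held.

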